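Weigh a basket of pneumatic fittings on the store-room hook scale

ROBOT

A 7-joint arm with a two-finger parallel gripper is mounted at the origin on the work surface. World frame = base frame: x ahead of the robot, y to its left, z up, the work surface at z = 0. Lengths are in m, angles in rad, forces in N, time in s.
With the tool pointing down it reaches from about 0.425 to 0.925 m from the base axis. Payload 6.8 kg.
Tool frame: the origin (TCP) lies midway between the tips of the shut fingers; the grasp point (between the pads) lies behind it (arm.tcp_to_grasp is the x of the grasp point in the tool frame, in m); x points along the fingers, y is the direction in which the jaws open and shut, and the axes are right-handed (so a half turn about x gives the same grasp; the last joint's range is limited). The gripper opens to 85 mm and grips with 20 to 120 N. Pads are 22 mm wide; open, the fingers measure 114 mm over their backs; the gripper's body (76 mm by 85 mm) begins 54 mm behind the grasp point. The pads swing forward as they close: fully open they stand 13 mm farther back than shut.
Start: joints at [1.155, 0.477, 0.022, 1.555, -0.011, 1.109, -0.083], TCP at [0.205, -0.643, 0.231] pointing down, gripper open.
Joint ranges: [-2.96, 2.96], [-0.34, 2.1], [-1.41, 1.46], [0.24, 2.44], [-1.37, 4.51], [0.17, 1.92], [-2.96, 2.96]. Speed limits (rad/s): [2.39, 2.39, 3.14, 3.14, 3.14, 3.14, 3.14].

INTERFACE

Orientations are given as a rotation vector (axis times angle).
In Python, from workcell import observe, capture, workorder, arm gives the robot as it stands.
- The arm moves only by the tool servo_tool, never from a script. Its argument "commands" is a list of rows, each a list of 5 numbers: the shift along the tool's x, y, z in cm, then the turn about the tool's x in degrees, then the opening, from 0 (shut) to 1 (fully open). In form: [[dx, dy, dz, turn, grip], ...]. A call has 1 to 10 rows; each row is the pose to reach, as a shift and turn from the pose commanded when the call began, along the tool's axes at that moment; what a row does not reach only later rows make up. A row lasts 1/12 s, in which the tool goes at most 41.7 mm and 7.16 degrees, less where a joint would pass 70% of its speed; a pose out of reach is approached as far as the arm can. A call with a gripper value outside its range is refused whole. The fingers move at their own pace and stop on an object; "force" is the grip in N (left out, the last holds). Time passes only in rows, so rows that repeat a pose let the fingers close. It gives the time, the measured TCP pose, the force and the opening at its end, in the units of the state.
- observe(): the state, without advancing time (a new reading comes with each control period).
- capture(name): name is "scene" or "top" or "wrist"; returns a dict with "img" (420x560x3 uint8, red, green, blue), "K" (3x3 intrinsics, pixels), "position" and "rotation" of the camera in the world; the wrist camera has in their place "hand_eye" (4x4, takes a point from camera to tool coordinates, whose origin is the TCP and whose axes are the tool frame's). Camera axes: x right, y down, z forward; pixel columns grow to the right and rows downward; lengths in m; the calibration is good to about 2 mm. A picture is of the moment at which its call begins: read the wrist's pose just before it. There is no depth.
- workorder.hand_in(): hands the job in, once; it reports no verdict.
The state is a dict: "clock": time; "joint_pos": joint angles; "qd": joint speeds; "tau": joint torques, N m; "ee_pos": TCP position; "ee_rot": TCP orientation; "force": force on the tool from outside, world axes, zero at the start; "ft_torque": the same for the moment, N m; "finger_gap": finger opening in m.
Only numpy, scipy, OpenCV 4.12 (cv2) and the standard library are available. Lean on these libraries where they do the work, as an engineer would, in place of code of your own. Each camera call takes 0.05 s, during which the arm holds its last target.

TASK

Weigh the fittings: first hang the basket by its handle bar on the scale's hook and let go of it, keeping it upright. Then take the loose black knob, turn it so that its D-bore matches the D-shaft on the switch box, push it fully home on the shaft, and press it all the way down and keep it pressed: finish while still holding the knob pressed down. Leave the carton, the tape roll and the air cylinder where they are.

Things in the scene. Friction and masses are not known exactly. Their poses are not given: they have to be found in the camera images.
- basket: Loose grey open basket of fittings, 0.22 to 0.45 kg, 84 (its x) x 90 (its y) x 45 mm high. A rigid steel arch handle stands over its middle: uprights at y = -47 and +47 mm, level bar on top. The window between basket rim and bar is 66 mm high, 86 mm wide. Take it by the black grip on top of the bar. Origin: centre of the underside, z up.
- basket_bar (a point): Centre of the handle bar (8 mm round, runs along this y axis), 115 mm above the basket's underside.
- basket_grip (a point): Centre of the black carrying grip on the bar: a square post 16 x 16 mm, from 118 to 173 mm above the basket's underside, sides parallel to the basket's x and y; this point is 150 mm above the underside, 35 mm above the bar's centre.
- hook_stand: Fixed hook stand of the scale, nothing on it higher than 164 mm. Foot plate 150 x 120 x 12 mm; a post, 162 mm high, at x = +50 to +74 mm; from it a flat steel hook, 20 mm wide, points in the stand's -x direction, its tip 58 mm before the origin. Origin: on the table under the middle; z up, x from hook tip to post.
- hook_seat (a point): Where the bar's centre lies when hung: 154 mm above the table, 34 mm to -x of the stand's origin, axes as the stand. Open-topped trough, 16 mm to either side in x, floor (6 mm thick) at 150 mm; tip on the -x side (8 mm thick) up to 164 mm, arm on the +x side up to 162 mm. Bring the basket from -x, bar along y and above the tip so that the tip enters the window, go +x over the trough, lower.
- knob: Loose black knob, 80 g, 44 mm high: round grip 40 mm wide from 26 to 44 mm above the underside, skirt 34 mm wide below. D-bore from below, 19 mm diameter, 26 mm deep, flat 6 mm from the axis on the knob's +x side; a white pointer ridge (18 x 4 x 3 mm) on top marks the same +x side. Starts standing on the table, bore down. Origin: centre of the underside, z up.
- switch_box: Fixed grey switch box of the scale, 130 x 120 x 40 mm high, with a 42 mm wide, 4 mm high collar in the middle of its top; out of it stands a round steel shoulder, 30 mm wide, its top 24 mm above the box when not pressed, with the D-shaft on it. Origin: centre of the underside.
- shaft_seat (a point): Foot of the D-shaft: centre of the shoulder's top, 64 mm above the table unpressed. z up; x to the side of the shaft's flat. Shaft 20 mm tall, 16 mm diameter, flat 4.5 mm from the axis, tapered by 2 to 2.5 mm over the top 4 mm. The knob fits with its x (pointer) along this x (14 degrees of play, 1.5 mm clearance all round); home, its origin lies at this point.
- plunger (a joint): How far the shaft with its shoulder is pressed down, m: 0 as it stands, 0.006 fully down at a hard stop. A spring pushes it back: it gives at about 4 N and needs about 9.5 N at the stop.
- carton: Bystander: open cardboard carton, 130 x 100 x 90 mm high; origin centre of the underside.
- tape_roll: Bystander: empty cardboard roll core lying flat, 90 mm diameter, 45 mm high; origin centre of the underside.
- air_cylinder: Bystander: square aluminium air cylinder lying along its x, about 137 x 36 x 36 mm with its rod; origin centre of the underside.
Mind the look-alikes: they are no part of the job. Of the things that look like the knob, the smaller one is meant.

How it is judged:
On the way, in this order (a step that is already met when the one before it is completed fails the run):
1. the basket hangs by its bar in the hook and the gripper has let go of it (distance between basket_bar and hook_seat below 0.024 m and z of basket_bar in the frame of hook_seat below 0.007 m and contact force between basket and hook_stand above 1 N and contact force between basket and the arm below 0.05 N and height (world z) of basket above 0.025 m), for 0.2 s.
2. the knob is fully home on the D-shaft, flat to flat (z of knob in the frame of shaft_seat below 0.003 m and horizontal distance between knob and shaft_seat below 0.004 m and angle between the x axis of knob and the x axis of shaft_seat, either way round below 0.3 rad), for 0.1 s.
At the end, for the whole second after the job is handed in: Basket hangs still by its bar in the trough (within 24 mm of the seat, no more than 7 mm above it, tilt under 0.35 rad, untouched by the robot); knob home on the D-shaft (3 mm of the shoulder, 4 mm of the axis, 0.3 rad); the gripper keeps it pressed at least 4.5 of 6 mm through the last second (all of step 1 and all of step 2 and angle between basket's own z axis and vertical below 0.35 rad and linear speed of basket below 0.06 m/s and angle between knob's own z axis and vertical below 0.15 rad and value of joint plunger above 0.0045 m and contact force between knob and the fingers above 1 N); the arm keeps its last pose, push and grip.
It fails at once if the basket is tipped (angle between basket's own z axis and vertical above 0.7 rad).
It fails at once if the carton is moved (distance of carton from where it was at the start of the episode above 0.03 m).
It fails at once if the tape roll is moved (distance of tape_roll from where it was at the start of the episode above 0.03 m).
It fails at once if the air cylinder is moved (distance of air_cylinder from where it was at the start of the episode above 0.03 m).
It also fails if it takes over 64 s, if anything falls off the work surface, if the arm or the gripper's body presses on something with over 40 N, if the wrist force passes 120 N, or if a joint passes its speed limit or range.

## Working session

There is one attempt and no reset: what is moved stays moved. The work goes in short steps, Python scripts to look and compute and a tool call to move; the robot and the scene stay as the last step left them, time stands still between calls to the robot, and variables do not carry over. Pictures are saved under pics/ and viewed, and the job is handed in when it is done.

Besides the shell and the picture viewer there is one more tool, called as a command line: name --pt "numbers of a row" for each row, then --argument value for the rest. servo_tool: Moves the arm, as the interface text tells. Its arguments: {"type":"object","properties":{"commands":{"type":"array"},"force":{"type":"number"}},"required":["commands"]}

```bash
ls; mkdir -p pics
cat > h.py <<'E'
import numpy as np,cv2
from workcell import observe,capture,workorder,arm
from scipy.spatial.transform import Rotation as R
E
python3 - <<'E'
from h import *
o=observe();print({k:np.round(v,3) for k,v in o.items()});print(arm.tcp_to_grasp)
for n in("scene","top"):
    c=capture(n);cv2.imwrite(f"pics/{n}0.png",c["img"][:,:,::-1]);np.savez(f"{n}0.npz",**c);print(n,c["K"],c["position"],c["rotation"])
E
```

```text
pics
{'clock': np.float64(0.0), 'joint_pos': array([ 1.155,  0.478,  0.022,  1.556, -0.011,  1.109, -0.083]), 'qd': array([-0.   , -0.001,  0.   ,  0.001, -0.001,  0.   , -0.   ]), 'tau': array([ 0.0000e+00, -5.9645e+01,  1.6080e+00, -2.8119e+01,  1.2000e-02,
        9.0000e-03,  0.0000e+00]), 'ee_pos': array([ 0.204, -0.643,  0.23 ]), 'ee_rot': array([ 2.056,  0.321, -2.057]), 'force': array([ 0.192, -0.138, -0.339]), 'ft_torque': array([0.011, 0.014, 0.003]), 'finger_gap': np.float64(0.085)}
-0.0187
scene [[513.83244113   0.         278.78578986]
 [  0.         513.83244113 201.01457921]
 [  0.           0.           1.        ]] [1.12772841 0.15779157 1.12750906] [-1.72819243 -2.14903891  0.59215891]
top [[512.7878757    0.         278.93257314]
 [  0.         512.7878757  208.63412959]
 [  0.           0.           1.        ]] [0.37095289 0.02001437 1.53366066] [-2.1710378   2.1448063  -0.13120504]
```

View pics/scene0.png

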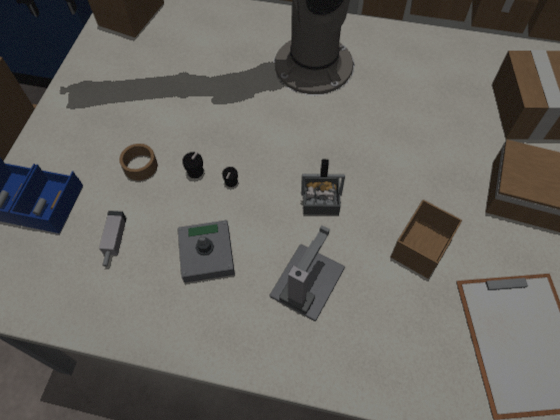

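View pics/top0.png

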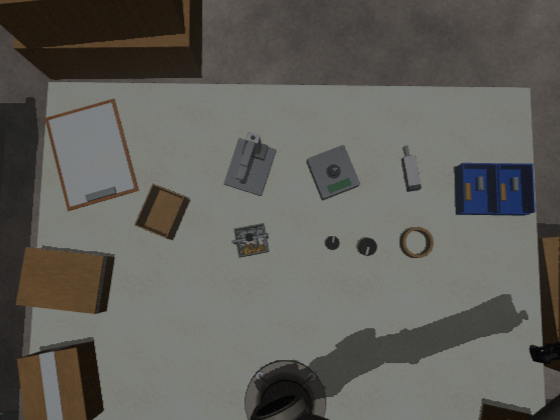

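Top view (up = +x, left = +y): basket (251,240), hook stand (250,165), switch box (333,172). There are two knob candidates, at (332,242) and (367,246), which are (230,176) and (193,164) in the scene view. The nearer one looks smaller. I'll look at close crops.

```bash
cat >> h.py <<'E'
def cam(n):
    c=dict(np.load(n+"0.npz")); return c
def ray(c,uv):
    r=R.from_rotvec(c["rotation"]) if np.asarray(c["rotation"]).ndim==1 else R.from_matrix(c["rotation"])
    d=np.linalg.inv(c["K"])@np.array([uv[0],uv[1],1.]); return c["position"],r.apply(d)
def onz(c,uv,z):
    p,d=ray(c,uv); return p+d*(z-p[2])/d[2]
def tri(obs):
    A=np.zeros((3,3));b=np.zeros(3);P=[]
    for p,d in obs:
        d=d/np.linalg.norm(d);M=np.eye(3)-np.outer(d,d);A+=M;b+=M@p
    x=np.linalg.solve(A,b)
    return x,[np.linalg.norm((np.eye(3)-np.outer(d,d)/(d@d))@(x-p)) for p,d in obs]
E
python3 - <<'E'
from h import *
t=cv2.imread("pics/top0.png");s=cv2.imread("pics/scene0.png")
z=lambda im,x,y,w,h,k:cv2.resize(im[y:y+h,x:x+w],None,fx=k,fy=k,interpolation=cv2.INTER_CUBIC)
cv2.imwrite("pics/c1.png",z(t,215,125,160,135,5)[:600])
cv2.imwrite("pics/c1.png",z(t,215,125,160,120,5))
cv2.imwrite("pics/c2.png",z(t,220,210,160,60,5))
cv2.imwrite("pics/c3.png",z(s,170,140,200,150,4))
cv2.imwrite("pics/c4.png",z(s,180,220,180,110,4))
c=cam("top");c2=cam("scene")
for nm,uv in dict(bask=(251,240),k1=(332,242),k2=(367,246),box=(333,172),stand=(250,165)).items(): print(nm,onz(c,uv,.04))
for nm,uv in dict(k1=(230,176),k2=(193,164)).items(): print(nm,onz(c2,uv,.04))
E
```

```text
bask [0.46139439 0.10253888 0.04      ]
k1 [ 0.45843898 -0.13338002  0.04      ]
k2 [ 0.44804637 -0.23517001  0.04      ]
box [ 0.66564196 -0.13643564  0.04      ]
stand [0.68375415 0.10968585 0.04      ]
k1 [ 0.4634468  -0.12786279  0.04      ]
k2 [ 0.44800512 -0.23047858  0.04      ]
```

View pics/c1.png

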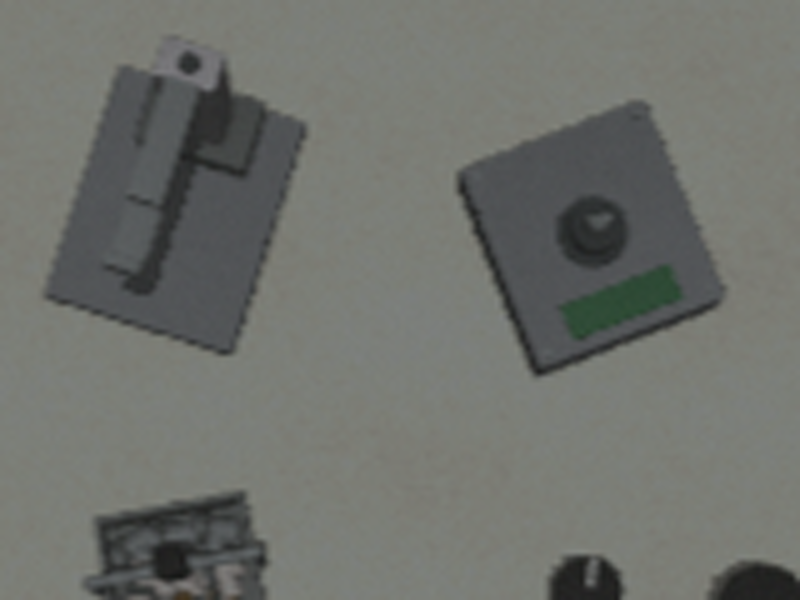

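View pics/c2.png

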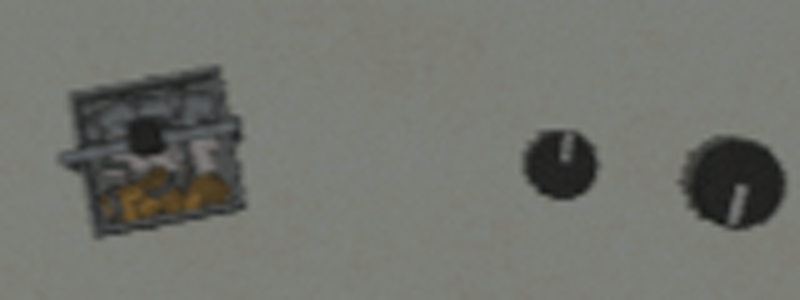

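View pics/c3.png

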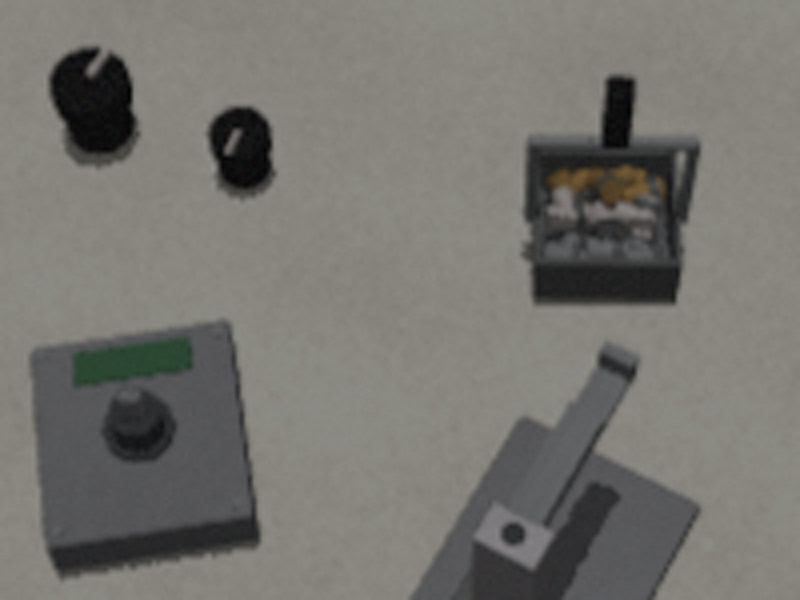

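View pics/c4.png

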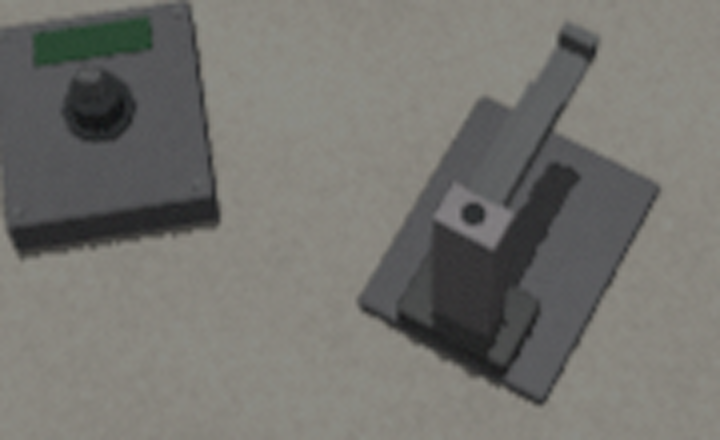

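The smaller knob is at top (332,242), with its pointer roughly toward image up. The larger one at (367,246) is the look-alike. Next I'll take coarse measurements.

Run:
```python
from h import *
c=cam("top");s=cam("scene")
f=lambda x,y,ox,oy,k:((x+.5)/k-.5+ox,(y+.5)/k-.5+oy)
P=[onz(c,f(x,y,215,125,5),.012)[:2] for x,y in [(120,67),(305,125),(232,353),(47,297)]]
P=np.array(P);print("plate",P,P.mean(0),[np.linalg.norm(P[i]-P[i-1]) for i in range(4)])
d=(P[0]+P[1]-P[2]-P[3]);print("yaw",np.degrees(np.arctan2(d[1],d[0])))
B=np.array([onz(c,f(x,y,215,125,5),.04)[:2] for x,y in [(460,172),(645,100),(722,292),(537,372)]])
print("box",B,B.mean(0),[np.linalg.norm(B[i]-B[i-1]) for i in range(4)]);d=(B[0]+B[1]-B[2]-B[3]);print(np.degrees(np.arctan2(d[1],d[0])))
# tip of hook (end face centre top, z .164)
print("tip top",onz(c,f(115,255,215,125,5),.164), "scene tip", onz(s,f(588,50,180,220,4),.164))
# grip top centre in both
print("grip",onz(c,f(148,135,220,210,5),.173),onz(s,f(620,80,170,140,4),.173))
K=np.array([onz(c,f(x,y,220,210,5),.115)[:2] for x,y in [(60,158),(240,130)]]);print("bar",K,K.mean(0),np.linalg.norm(K[0]-K[1]));d=K[0]-K[1];print("bar dir deg",np.degrees(np.arctan2(d[1],d[0])))
print("knob top",onz(c,f(562,164,220,210,5),.044),onz(s,f(241,135,170,140,4),.044))
print("pointer",onz(c,f(567,148,220,210,5),.047))
print("knob diam",15*1.49/512)
print(capture("wrist")["hand_eye"])
print("shaft",onz(c,f(597,227,215,125,5),.084))
print("carton",onz(c,(162,211),.09),"tape",onz(c,(417,242),.045),"k2",onz(c,(367,246),.06))
print(R.from_rotvec(observe()["ee_rot"]).as_matrix().round(3))
```

```text
plate [[0.77278716 0.14762559]
 [0.73810418 0.03464244]
 [0.59780672 0.0766202 ]
 [0.63049689 0.18844851]] [0.68479874 0.11183419] [np.float64(0.14803051050264168), np.float64(0.11818672872618037), np.float64(0.14644285435342455), np.float64(0.1165084516321859)]
yaw -16.331045267429076
box [[ 0.70393753 -0.05806034]
 [ 0.74903868 -0.16808356]
 [ 0.63355697 -0.21318038]
 [ 0.58451621 -0.10402539]] [ 0.66776235 -0.13583742] [np.float64(0.12796185928821466), np.float64(0.11890846417722505), np.float64(0.12397478566786845), np.float64(0.11966540145310943)]
21.189182869266922
tip top [0.6281068  0.13531759 0.164     ] scene tip [0.63199614 0.14002232 0.164     ]
grip [0.46231083 0.10014016 0.173     ] [0.45706924 0.10441049 0.173     ]
bar [[0.45288245 0.15198528]
 [0.46959578 0.05265428]] [0.46123911 0.10231978] 0.1007272719749145
bar dir deg 99.55106265755404
knob top [ 0.4570438 -0.1329687  0.044    ] [ 0.45831826 -0.12921042  0.044     ]
pointer [ 0.46618026 -0.13556436  0.047     ]
knob diam 0.04365234375
[[ 2.81791344e-04 -2.64512837e-01  9.64382123e-01 -1.43067141e-01]
 [ 9.99999447e-01  1.05139935e-03 -3.81857420e-06 -1.58128608e-04]
 [-1.01294067e-03  9.64381591e-01  2.64512987e-01 -6.55576715e-02]
 [ 0.00000000e+00  0.00000000e+00  0.00000000e+00  1.00000000e+00]]
shaft [ 0.66284071 -0.13470568  0.084     ]
carton [0.53749956 0.35360971 0.09      ] tape [ 0.46114419 -0.37948955  0.045     ] k2 [ 0.44701409 -0.23175311  0.06      ]
[[-0.001  0.303 -0.953]
 [ 0.001 -0.953 -0.303]
 [-1.    -0.001  0.   ]]
```

```bash
cat >> h.py <<'E'
def plan(xyz,jaw=None):
    """shift (cm, tool axes) and turn (deg) to TCP xyz with jaw axis at world angle jaw (mod 180)"""
    o=observe();M=R.from_rotvec(o["ee_rot"]).as_matrix()
    d=M.T@(np.array(xyz)-o["ee_pos"])*100
    cur=np.degrees(np.arctan2(M[1,1],M[0,1]));t=0
    if jaw is not None: t=-((jaw-cur+90)%180-90)
    print("now",o["ee_pos"].round(4),"jaw",cur.round(2),"t",round(float(o["clock"]),2),"gap",round(float(o["finger_gap"]),4),"F",o["force"].round(1),"j",o["joint_pos"].round(2),"tilt",np.degrees(np.arccos(-M[2,0])).round(2))
    print("shift",d.round(2),"turn",round(t,1),"rows",np.linalg.norm(d)/4.17,abs(t)/7.16)
E
python3 -c "
from h import *
plan((.5,-.36,.32),-36)"
```

```text
now [ 0.2043 -0.6429  0.2305] jaw -72.37 t 0.15 gap 0.0851 F [-0.3  0.5  0. ] j [ 1.15  0.48  0.02  1.56 -0.01  1.11 -0.08] tilt 0.08
shift [ -8.93 -18.01 -36.74] turn -36.4 rows 10.04434403219656 5.079020522639296
```

servo_tool --pt "-1 -1.8 -3.7 -3.6 1" --pt "-2 -3.6 -7.3 -7.3 1" --pt "-3 -5.4 -11 -11 1" --pt "-4 -7.2 -14.7 -14.6 1" --pt "-5 -9 -18.4 -18.2 1" --pt "-6 -10.8 -22 -21.8 1" --pt "-7 -12.6 -25.7 -25.5 1" --pt "-8 -14.4 -29.4 -29.1 1" --pt "-9 -16.2 -33 -32.8 1" --pt "-9 -18 -36.7 -36.4 1"

```text
clock: 0.98
ee_pos: [0.4992, -0.3616, 0.3234]
ee_rot: [1.653, 0.843, -1.651]
force: [0.7, -1.2, -0.0]
finger_gap: 0.0855
```

```bash
python3 -c "
from h import *
plan((.585,-.13,.30),-13)"
```

```text
now [ 0.4992 -0.3616  0.3234] jaw -35.82 t 0.98 gap 0.0855 F [ 0.7 -1.2 -0. ] j [ 0.71  0.32 -0.24  1.58  0.08  1.25 -0.17] tilt 0.17
shift [  2.31  -6.6  -23.8 ] turn -22.8 rows 5.949788227635302 3.187021174859595
```

servo_tool --pt "0.5 -1 -4 -4 1" --pt "1 -2 -8 -8 1" --pt "1.5 -3 -12 -12 1" --pt "2 -4 -16 -16 1" --pt "2.3 -5 -20 -20 1" --pt "2.3 -6 -23.8 -22.8 1" --pt "2.3 -6.6 -25.5 -22.8 1" --pt "2.3 -6.6 -25.5 -22.8 1" --pt "2.3 -6.6 -25.5 -22.8 1"

```text
clock: 1.73
ee_pos: [0.5941, -0.1161, 0.2979]
ee_rot: [1.374, 1.094, -1.375]
force: [-0.4, -0.3, 0.7]
finger_gap: 0.0855
```

```bash
cat >> h.py <<'E'
def wrist(name):
    o=observe();c=capture("wrist")
    T=np.eye(4);T[:3,:3]=R.from_rotvec(o["ee_rot"]).as_matrix();T[:3,3]=o["ee_pos"]
    W=T@c["hand_eye"]
    np.savez(name+"0.npz",img=c["img"],K=c["K"],position=W[:3,3],rotation=W[:3,:3])
    cv2.imwrite(f"pics/{name}.png",c["img"][:,:,::-1]);print(name,c["K"][0,0],W[:3,3])
E
python3 -c "
from h import *
wrist('w1');plan((.5,.1,.3),12)"
```

```text
w1 298.8597260566383 [ 0.60793134 -0.05125152  0.44101581]
now [ 0.5937 -0.1181  0.2979] jaw -13.19 t 1.78 gap 0.0856 F [ 0.8 -0.6  0. ] j [ 0.42  0.34 -0.42  1.63  0.15  1.21 -0.26] tilt 0.06
shift [ -0.22 -14.1  -19.1 ] turn -25.2 rows 5.693585672745911 3.517607310895208
```

View pics/w1.png

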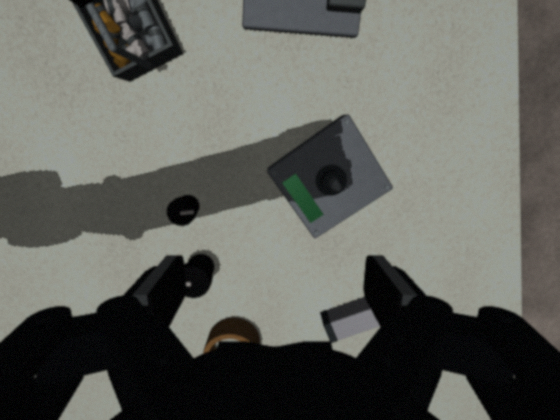

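```bash
python3 -c "
from h import *
plan((.56,.05,.33),9.5)"
```

```text
now [ 0.5937 -0.1181  0.2979] jaw -13.19 t 1.78 gap 0.0856 F [ 0.8 -0.6  0. ] j [ 0.42  0.34 -0.42  1.63  0.15  1.21 -0.26] tilt 0.06
shift [ -3.22  -7.12 -15.6 ] turn -22.7 rows 4.183849906782035 3.168445299722024
```

servo_tool --pt "-0.8 -1.8 -3.9 -5.7 1" --pt "-1.6 -3.6 -7.8 -11.4 1" --pt "-2.4 -5.3 -11.7 -17 1" --pt "-3.2 -7.1 -15.6 -22.7 1" --pt "-3.2 -7.1 -15.6 -22.7 1" --pt "-3.2 -7.1 -15.6 -22.7 1" --pt "-3.2 -7.1 -15.6 -22.7 1"

```text
clock: 2.37
ee_pos: [0.5605, 0.0487, 0.3302]
ee_rot: [1.087, 1.281, -1.088]
force: [0.6, -0.5, -0.2]
finger_gap: 0.0855
```

```bash
python3 -c "
from h import *
wrist('w2');plan((.56,.05,.33),9.5)
im=cv2.imread('pics/w2.png');cv2.imwrite('pics/w2c.png',cv2.resize(im[0:300,80:480],None,fx=2,fy=2,interpolation=cv2.INTER_CUBIC))"
```

```text
w2 298.8597260566383 [0.54831636 0.11460172 0.47319118]
now [0.5607 0.0477 0.3299] jaw 9.28 t 2.42 gap 0.0854 F [ 0.6 -0.2 -0.5] j [ 0.27  0.26 -0.57  1.67  0.15  1.25 -0.17] tilt 0.09
shift [-0.01 -0.03 -0.24] turn -0.2 rows 0.05716543029139806 0.03042044378056775
```

View pics/w2c.png

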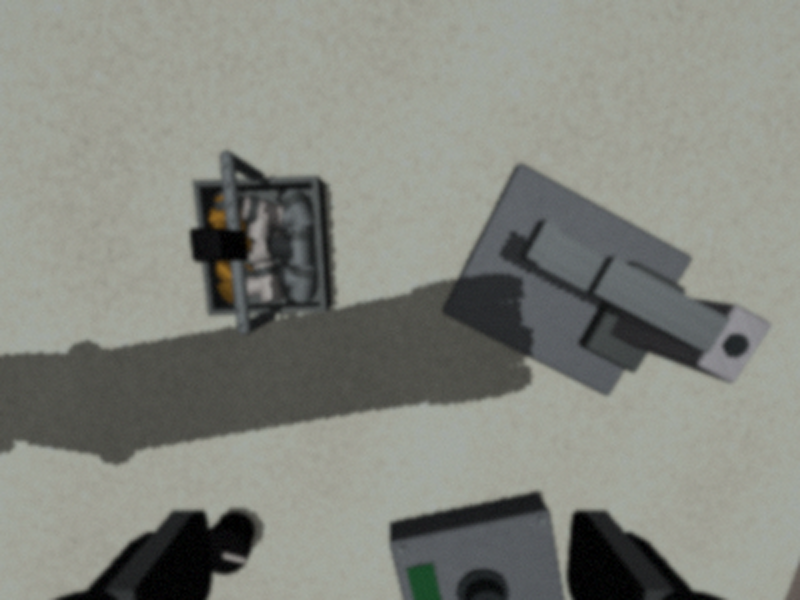

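Basket bar runs crop (226,153)–(243,330), with the grip at (203–240,243). Hook tip is at (531,240), the arm's front edge at (604,275), and the post top centre at (733,343).

Run:
```python
from h import *
c=cam("w2");t=cam("top");s=cam("scene")
f=lambda x,y:(80+(x+.5)/2-.5,(y+.5)/2-.5)
g=lambda x,y,ox,oy,k:((x+.5)/k-.5+ox,(y+.5)/k-.5+oy)
a,b=[onz(c,f(*p),.115) for p in[(226,153),(243,330)]];d=a-b
print("bar",(a+b)/2,np.linalg.norm(d),np.degrees(np.arctan2(d[1],d[0])))
print("griptop",onz(c,f(203,243),.173), tri([ray(c,f(203,243)),ray(t,g(148,135,220,210,5)),ray(s,g(620,80,170,140,4))]))
P=np.array([onz(c,f(*p),.012)[:2] for p in[(520,164),(691,258),(609,393),(443,310)]]);print("plate",P.mean(0),[np.linalg.norm(P[i]-P[i-1]) for i in range(4)]);d=P[1]+P[2]-P[0]-P[3];yaw=np.arctan2(d[1],d[0]);print(np.degrees(yaw))
Q=np.array([onz(c,f(*p),.162)[:2] for p in[(733,303),(770,325),(733,382),(697,360)]]);print("post",Q.mean(0),[np.linalg.norm(Q[i]-Q[i-1]) for i in range(4)])
tip=onz(c,f(531,240),.164)[:2];arm_=onz(c,f(604,275),.162)[:2]
print("tip",tip,"armedge",arm_,"dist",np.linalg.norm(tip-arm_))
for nm,q in(("tip",tip),("arm",arm_),("post",Q.mean(0))):
    r=q-P.mean(0);print(nm,"in stand mm",(r@[np.cos(yaw),np.sin(yaw)]*1000).round(1),(r@[-np.sin(yaw),np.cos(yaw)]*1000).round(1))
v=Q.mean(0)-tip;print("yaw tip->post",np.degrees(np.arctan2(v[1],v[0])),np.linalg.norm(v))
o=P.mean(0);print("seat by plate",o-.034*np.array([np.cos(yaw),np.sin(yaw)]))
u=v/np.linalg.norm(v);print("seat by tip",tip+.024*u,"seat by post",Q.mean(0)-.096*u)
```

```text
bar [0.45983272 0.10523686 0.115     ] 0.09771600957191037 101.24742535375192
griptop [0.4589506  0.10508515 0.173     ] (array([0.46120028, 0.10327027, 0.17856652]), [np.float64(0.0020747983493478515), np.float64(0.0035322006548277186), np.float64(0.0014668623488732263)])
plate [0.68342984 0.11505293] [np.float64(0.11592818942693892), np.float64(0.1463922907527845), np.float64(0.11502024210165625), np.float64(0.14779516042666194)]
-16.74836981222791
post [0.73261864 0.10008354] [np.float64(0.032836883710526746), np.float64(0.023679858987949054), np.float64(0.033420431879839944), np.float64(0.02384347112162539)]
tip [0.61654104 0.1328922 ] armedge [0.65728812 0.12249467] dist 0.042052738833977
tip in stand mm -69.2 -2.2
arm in stand mm -27.2 -0.4
post in stand mm 51.4 -0.2
yaw tip->post -15.782638851715477 0.12062511045970818
seat by plate [0.65087214 0.12485068]
seat by tip [0.63963625 0.12636447] seat by post [0.6402378  0.12619445]
```

Run:
```python
from h import *
c=cam("w2");t=cam("top");s=cam("scene")
f=lambda x,y:(80+(x+.5)/2-.5,(y+.5)/2-.5)
g=lambda x,y,ox,oy,k:((x+.5)/k-.5+ox,(y+.5)/k-.5+oy)
h=[ray(c,f(736,345)),ray(t,g(189,63,215,125,5)),ray(s,g(474,213,180,220,4))]
print("hole",tri(h),tri(h[:2]),tri(h[1:]))
for r,(p,d) in zip("wts",h): print(r,(p+d*(.162-p[2])/d[2]))
# plate corners scene z .012
P=np.array([onz(s,g(*p,180,220,4),.012)[:2] for p in[(484,97),(660,188),(541,404),(360,300)]]);print(P.mean(0),[np.linalg.norm(P[i]-P[i-1]) for i in range(4)])
h=[ray(c,f(531,240)),ray(t,g(128,270,215,125,5)),ray(s,g(580,30,180,220,4))];print("tip",tri(h))
for r,(p,d) in zip("wts",h): print(r,(p+d*(.164-p[2])/d[2]))
```

```text
hole (array([0.73455557, 0.09877016, 0.16299503]), [np.float64(0.0008110873823043954), np.float64(0.0018843530761785004), np.float64(0.0011613726774767988)]) (array([0.73770316, 0.09829682, 0.15609332]), [np.float64(0.0007408561820233996), np.float64(0.0007408561820234813)]) (array([0.73492744, 0.09850235, 0.16470096]), [np.float64(0.0014154950049644762), np.float64(0.0014154950049644539)])
w [0.73445151 0.09928252 0.162     ]
t [0.73588306 0.09725886 0.162     ]
s [0.73357805 0.09973384 0.162     ]
[0.68633497 0.11571669] [np.float64(0.14667498236050486), np.float64(0.1175563687078817), np.float64(0.14828387081314678), np.float64(0.11750701914832562)]
tip (array([0.61907837, 0.1318179 , 0.15892771]), [np.float64(0.0019618601062026575), np.float64(0.003773988764289718), np.float64(0.001993021110802603)])
w [0.61654104 0.1328922  0.164     ]
t [0.61993575 0.12808898 0.164     ]
s [0.6212604  0.13388565 0.164     ]
```

Hook features from three views agree: post hole at (0.7346,0.0988), tip at (0.619,0.132), 120 mm apart as specified. The foot plate's centre is about 10 mm off the stand's origin, so I use the hook itself: seat ≈ (0.6415,0.126), yaw ≈ -16.2°. Basket bar is at (0.460,0.104), yaw ≈ 10.4°.

```bash
python3 -c "
from h import *
plan((.46,.104,.22),10.4)"
```

```text
now [0.5607 0.0477 0.3299] jaw 9.28 t 2.42 gap 0.0854 F [ 0.6 -0.2 -0.5] j [ 0.27  0.26 -0.57  1.67  0.15  1.25 -0.17] tilt 0.09
shift [10.98 -9.02 -7.19] turn -1.1 rows 3.820083598227263 0.15611876780291492
```

servo_tool --pt "0 -3.2 -2.5 -0.5 1" --pt "1.5 -6.4 -5 -1.1 1" --pt "4 -9 -7.2 -1.1 1" --pt "7.5 -9 -7.2 -1.1 1" --pt "10 -9 -7.2 -1.1 1" --pt "10 -9 -7.2 -1.1 1" --pt "10 -9 -7.2 -1.1 1" --pt "10 -9 -7.2 -1.1 1"

```text
clock: 3.08
ee_pos: [0.4612, 0.1058, 0.2314]
ee_rot: [1.075, 1.289, -1.072]
force: [0.1, -0.5, 0.6]
finger_gap: 0.0855
```

```bash
python3 -c "
from h import *
wrist('w3');plan((.46,.104,.135),10.4)"
```

```text
w3 298.8597260566383 [0.44757926 0.17118891 0.37452832]
now [0.4615 0.1062 0.2318] jaw 10.49 t 3.13 gap 0.0851 F [0.  0.1 0.7] j [ 0.21  0.2  -0.64  1.99  0.14  1.   -0.31] tilt 0.15
shift [ 9.68 -0.21  0.19] turn 0.1 rows 2.323272126605761 0.012689398319889479
```

View pics/w3.png

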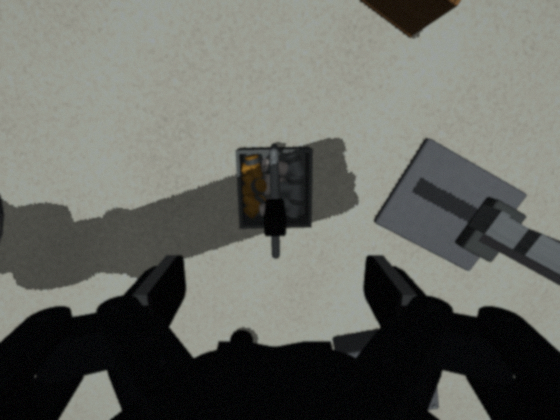

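Run:
```python
from h import *
c=cam("w3")
a,b=onz(c,(279,147),.115),onz(c,(275,256),.115);d=a-b;print((a+b)/2,np.linalg.norm(d),np.degrees(np.arctan2(d[1],d[0])))
for p in[(275,228),(275,234)]:print(onz(c,p,.173))
im=cv2.imread('pics/w3.png');cv2.imwrite('pics/w3c.png',cv2.resize(im[130:270,220:330],None,fx=4,fy=4,interpolation=cv2.INTER_CUBIC))
```

```text
[0.46233725 0.10643516 0.115     ] 0.10062360680866393 98.62010135410426
[0.46094069 0.10348843 0.173     ]
[0.46177052 0.09903737 0.173     ]
```

View pics/w3c.png

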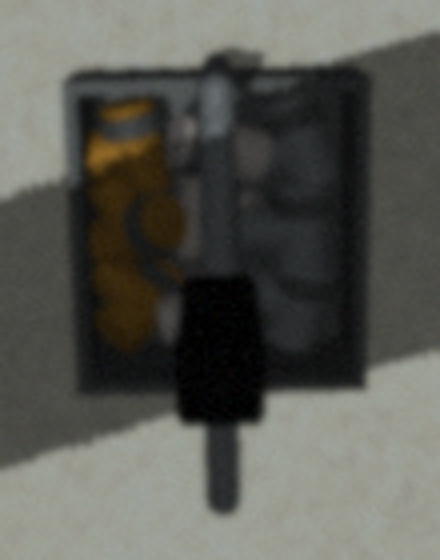

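servo_tool --pt "3 0 0.1 1 1" --pt "6 0 0.1 1 1" --pt "8.5 0 0.1 1 1" --pt "9.6 0 0.1 1 1" --pt "9.6 0 0.1 1 1" --pt "9.6 0 0.1 1 0.6" --pt "9.6 0 0.1 1 0.3" --pt "9.6 0 0.1 1 0" --pt "9.6 0 0.1 1 0" --pt "9.6 0 0.1 1 0" --force 60

```text
clock: 3.97
ee_pos: [0.4605, 0.1059, 0.1352]
ee_rot: [1.085, 1.283, -1.083]
force: [-0.1, 0.4, -0.2]
finger_gap: 0.0256
```

servo_tool --pt "0 0 0 0 0" --pt "0 0 0 0 0" --pt "0 0 0 0 0" --pt "0 0 0 0 0"

```text
clock: 4.3
ee_pos: [0.4607, 0.1058, 0.1348]
ee_rot: [1.085, 1.283, -1.083]
force: [1.3, -1.2, 6.1]
finger_gap: 0.0153
```

```bash
python3 -c "
from h import *
plan((.555,.151,.2),-16.2)"
```

```text
now [0.4607 0.1058 0.1348] jaw 9.63 t 4.3 gap 0.0153 F [ 1.3 -1.2  6.1] j [ 0.15  0.33 -0.6   2.09  0.26  0.79 -0.44] tilt 0.09
shift [-6.5  10.06 -2.87] turn 25.8 rows 2.953977758697364 3.607205766016665
```

servo_tool --pt "-0.5 0 0 0 0" --pt "-1.5 0 0 0 0" --pt "-3 0 0 0 0" --pt "-4.5 0 0 0 0" --pt "-6 0 0 0 0" --pt "-7 0 0 0 0" --pt "-7 0 0 0 0" --pt "-7 0 0 0 0" --pt "-7 0 0 0 0"

```text
clock: 5.05
ee_pos: [0.4591, 0.1054, 0.2034]
ee_rot: [1.083, 1.285, -1.086]
force: [-0.2, 0.1, -4.4]
finger_gap: 0.0154
```

```bash
python3 -c "
from h import *
plan((.553,.152,.205),-16.2)
c=capture('scene');cv2.imwrite('pics/s2.png',cv2.resize(c['img'][110:260,230:430,::-1],None,fx=4,fy=4))"
```

```text
now [0.4591 0.1054 0.2034] jaw 9.63 t 5.05 gap 0.0154 F [-0.2  0.1 -4.4] j [ 0.2   0.23 -0.63  2.02  0.17  0.94 -0.35] tilt 0.09
shift [-0.17 10.03 -3.02] turn 25.8 rows 2.5131805411264336 3.6077225818493286
```

View pics/s2.png

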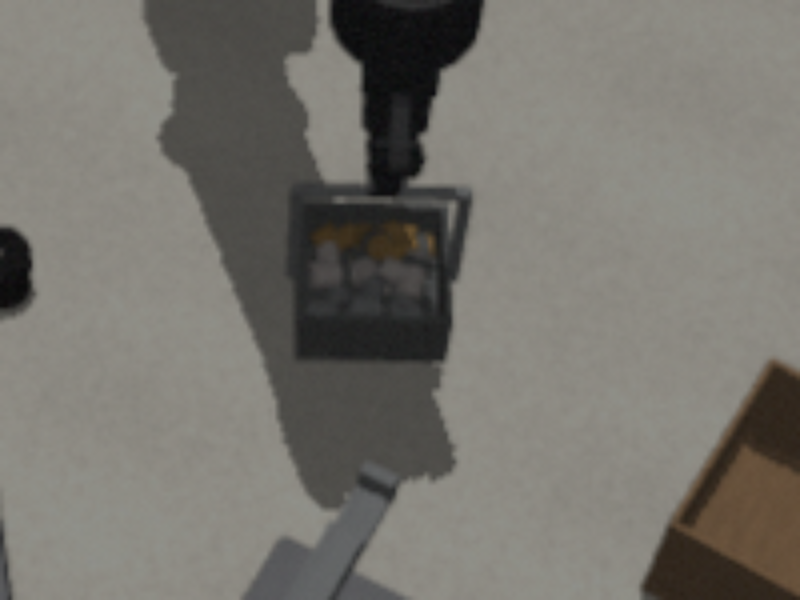

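The basket is lifted level with the bar across, and the load is 4.4 N. Now I turn it and bring it in front of the hook.

servo_tool --pt "0 1.5 -0.4 4 0" --pt "0 3.5 -1 9 0" --pt "0 5.5 -1.7 14 0" --pt "0 7.5 -2.3 19 0" --pt "0 9.2 -2.8 23 0" --pt "0 10 -3 25.8 0" --pt "0 10 -3 25.8 0" --pt "0 10 -3 25.8 0" --pt "0 10 -3 25.8 0"

```text
clock: 5.85
ee_pos: [0.5523, 0.1516, 0.2033]
ee_rot: [1.411, 1.064, -1.415]
force: [-0.6, 0.7, -3.5]
finger_gap: 0.0153
```

```bash
python3 -c "
from h import *
wrist('w4')
plan((.6415,.126,.203),-16.2)
c=capture('scene');np.savez('s30.npz',**c);cv2.imwrite('pics/s3.png',cv2.resize(c['img'][150:300,230:430,::-1],None,fx=4,fy=4))
c=capture('top');np.savez('t30.npz',**c);cv2.imwrite('pics/t3.png',cv2.resize(c['img'][120:240,180:340,::-1],None,fx=5,fy=5))"
```

```text
w4 298.8597260566383 [0.5698042  0.21569594 0.34628799]
now [0.5524 0.1515 0.2036] jaw -16.1 t 5.9 gap 0.0153 F [-0.2 -0.4 -4.2] j [ 0.03  0.39 -0.52  1.8   0.22  1.01 -0.86] tilt 0.11
shift [ 0.05  9.27 -0.03] turn 0.1 rows 2.2232139267241724 0.014034079580850612
```

View pics/s3.png

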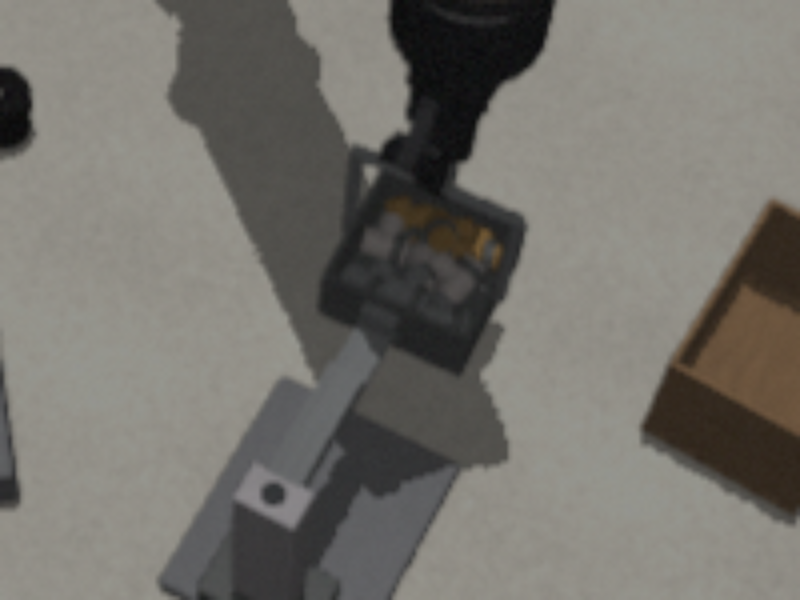

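View pics/w4.png

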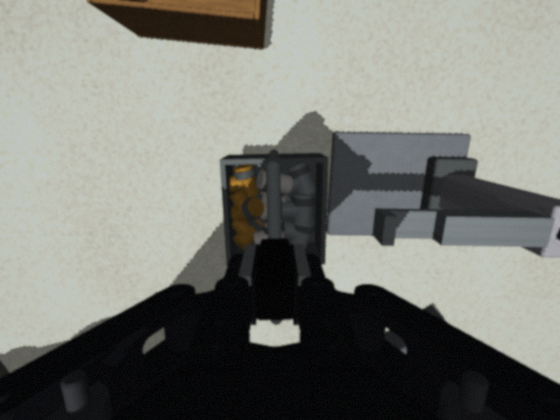

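View pics/t3.png

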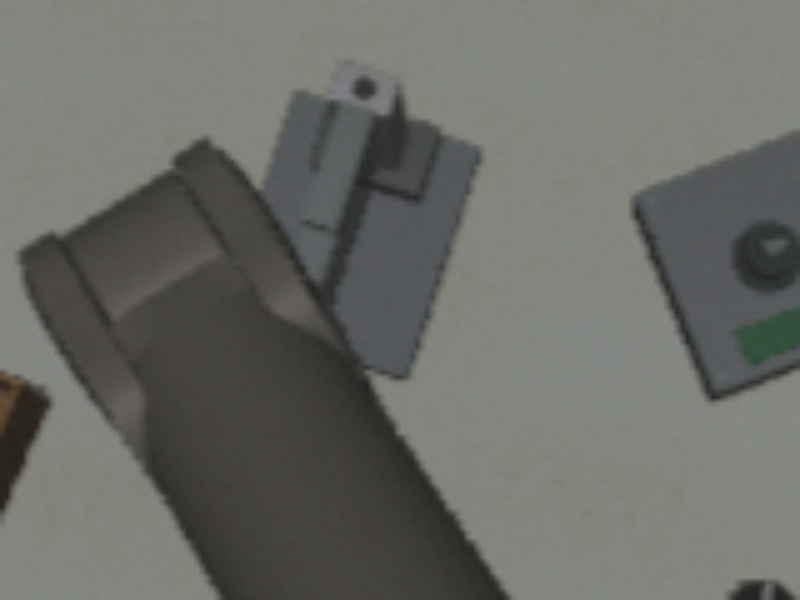

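Run:
```python
from h import *
c=cam("w4");Rw=c["rotation"]
def proj(p):
    q=Rw.T@(np.array(p)-c["position"]);q=c["K"]@q;return (q[:2]/q[2]).round(1)
u=np.array([np.cos(np.radians(-16.2)),np.sin(np.radians(-16.2))]);S=np.array([.6415,.126])
for dx,z in((-.024,.164),(-.024,.144),(-.016,.164),(-.016,.15),(.016,.162),(.016,.15),(.096,.162)):print(dx,z,proj([*(S+u*dx),z]))
v=np.array([-u[1],u[0]])
for dy in(-.01,.01):print(proj([*(S-u*.024+v*dy),.164]))
# bar
for dy in(-.05,.05):print('bar',proj([.5524-v[0]*-dy,.1515+v[1]*dy,.184]))
for p in((276,152),):print(onz(c,p,.184))
im=cv2.imread('pics/w4.png');cv2.imwrite('pics/w4c.png',cv2.resize(im[140:290,210:410],None,fx=4,fy=4,interpolation=cv2.INTER_CUBIC))
```

```text
-0.024 0.164 [382.6 233.3]
-0.024 0.144 [372.8 223.6]
-0.016 0.164 [395.  233.3]
-0.016 0.15 [387.1 226.4]
0.016 0.162 [442.8 232.5]
0.016 0.15 [433.4 226.6]
0.096 0.162 [565.5 232.9]
[381.1 247.7]
[384.2 218.5]
bar [276.1 319.6]
bar [277.  158.6]
[0.56678334 0.20305731 0.184     ]
```

View pics/w4c.png

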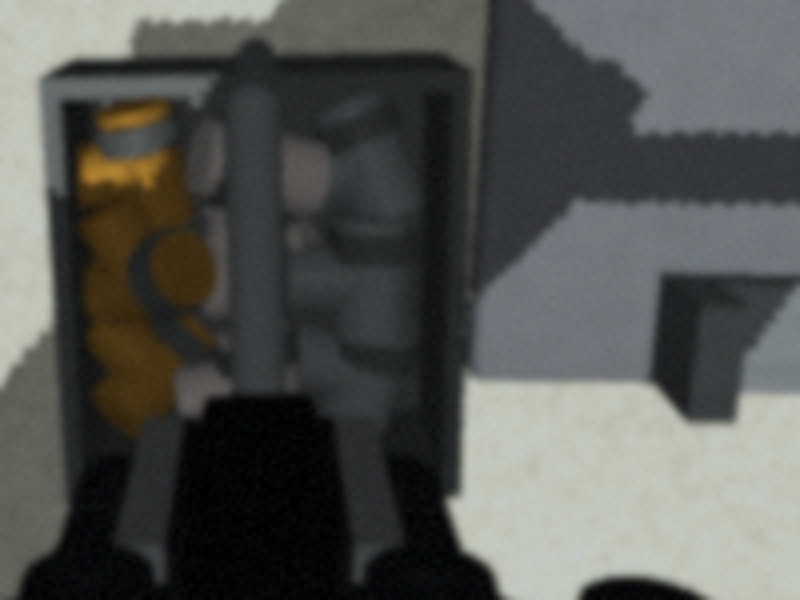

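The tip top edge (382,228) and trough match the predicted pixels, and the bar sits about 1 mm behind the tool axis. I'll move over the trough.

servo_tool --pt "0 1 0 0 0" --pt "0 2.5 0 0 0" --pt "0 4 0 0 0" --pt "0 5.5 0 0 0" --pt "0 7 0 0 0" --pt "0 8.4 0 0 0" --pt "0 9.4 0 0 0" --pt "0 9.4 0 0 0" --pt "0 9.4 0 0 0" --pt "0 9.4 0 0 0"

```text
clock: 6.83
ee_pos: [0.6429, 0.1264, 0.2041]
ee_rot: [1.413, 1.063, -1.414]
force: [0.5, 0.8, -4.1]
finger_gap: 0.0156
```

servo_tool --pt "0.5 0 0 0 0" --pt "1 0 0 0 0" --pt "1.5 0 0 0 0" --pt "2 0 0 0 0" --pt "2.3 0 0 0 0" --pt "2.6 0 0 0 0" --pt "2.6 0 0 0 0" --pt "2.6 0 0 0 0"

```text
clock: 7.5
ee_pos: [0.6437, 0.1259, 0.1781]
ee_rot: [1.414, 1.062, -1.414]
force: [0.2, 0.6, -3.8]
finger_gap: 0.0153
```

```bash
python3 -c "
from h import *
wrist('w5')
plan((.6415,.126,.173),-16.2)
c=capture('scene');np.savez('s40.npz',**c);cv2.imwrite('pics/s4.png',cv2.resize(c['img'][150:300,230:430,::-1],None,fx=4,fy=4))
"
```

```text
w5 298.8597260566383 [0.66106112 0.1899014  0.32112224]
now [0.6439 0.126  0.1784] jaw -16.16 t 7.55 gap 0.0153 F [ 0.5  0.  -4.7] j [ 0.05  0.54 -0.47  1.63  0.27  1.04 -0.79] tilt 0.01
shift [ 0.54 -0.23  0.07] turn 0.0 rows 0.14099562243609776 0.004935677772722939
```

View pics/s4.png

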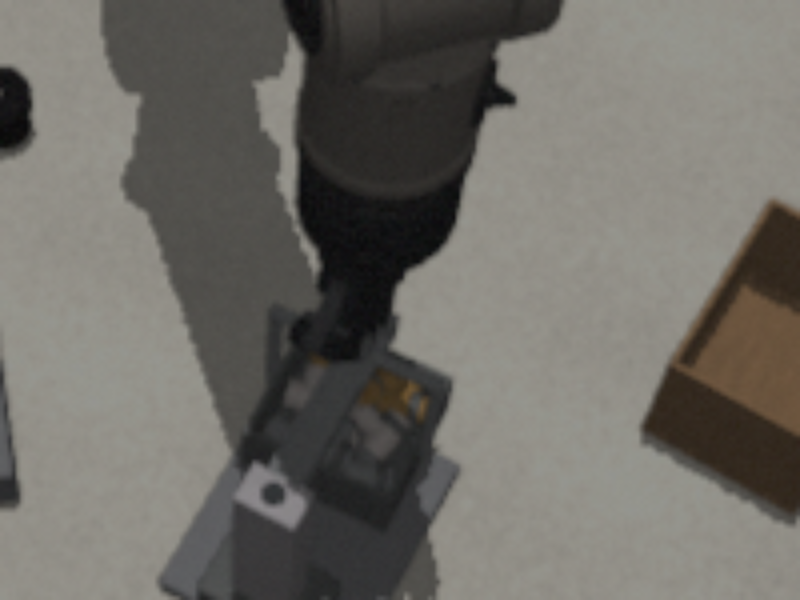

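View pics/w5.png

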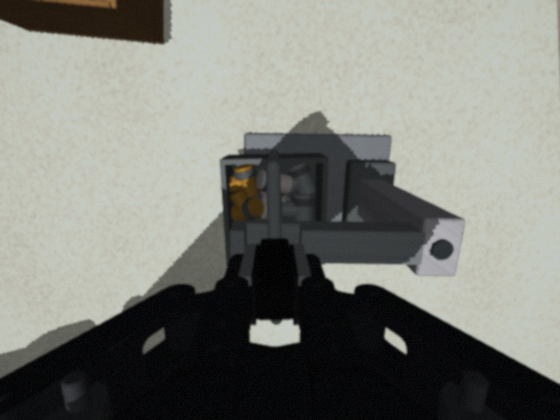

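The bar at column 274 lies midway between the tip at 247 and the arm edge at 300. I'll lower it the rest of the way.

servo_tool --pt "0.2 0 0 0 0" --pt "0.3 0 0 0 0" --pt "0.4 0 0 0 0" --pt "0.4 0 0 0 0" --pt "0.4 0 0 0 0"

```text
clock: 8.02
ee_pos: [0.6437, 0.1259, 0.1742]
ee_rot: [1.414, 1.062, -1.414]
force: [-0.1, -0.0, -4.2]
finger_gap: 0.0149
```

servo_tool --pt "0.1 0 0 0 0" --pt "0.1 0 0 0 0" --pt "0.1 0 0 0 0"

```text
clock: 8.27
ee_pos: [0.6439, 0.126, 0.1738]
ee_rot: [1.414, 1.062, -1.413]
force: [-1.0, -1.3, 0.3]
finger_gap: 0.0153
```

servo_tool --pt "0 0 0 0 0.3" --pt "0 0 0 0 0.5" --pt "0 0 0 0 0.7" --pt "0 0 0 0 0.7" --pt "0 0 0 0 0.7" --pt "-1.5 0 0 0 0.7" --pt "-4 0 0 0 0.7" --pt "-7.5 0 0 0 0.7" --pt "-10 0 0 0 0.7" --pt "-10 0 0 0 0.7"

```text
clock: 9.1
ee_pos: [0.6465, 0.1273, 0.2798]
ee_rot: [1.421, 1.058, -1.405]
force: [1.2, 0.6, 1.2]
finger_gap: 0.0596
```

```bash
python3 -c "
from h import *
wrist('w6')
plan((.645,-.09,.23),0)
c=capture('scene');np.savez('s50.npz',**c);cv2.imwrite('pics/s5.png',cv2.resize(c['img'][150:300,230:430,::-1],None,fx=4,fy=4))
"
```

```text
w6 298.8597260566383 [0.6624864  0.19088665 0.42326334]
now [0.6455 0.1268 0.2769] jaw -16.17 t 9.15 gap 0.0599 F [0.5 0.1 1. ] j [ 0.06  0.46 -0.49  1.53  0.23  1.21 -0.75] tilt 0.38
shift [ 4.66  5.96 20.85] turn -16.2 rows 5.319303427032219 2.258404891293295
```

View pics/s5.png

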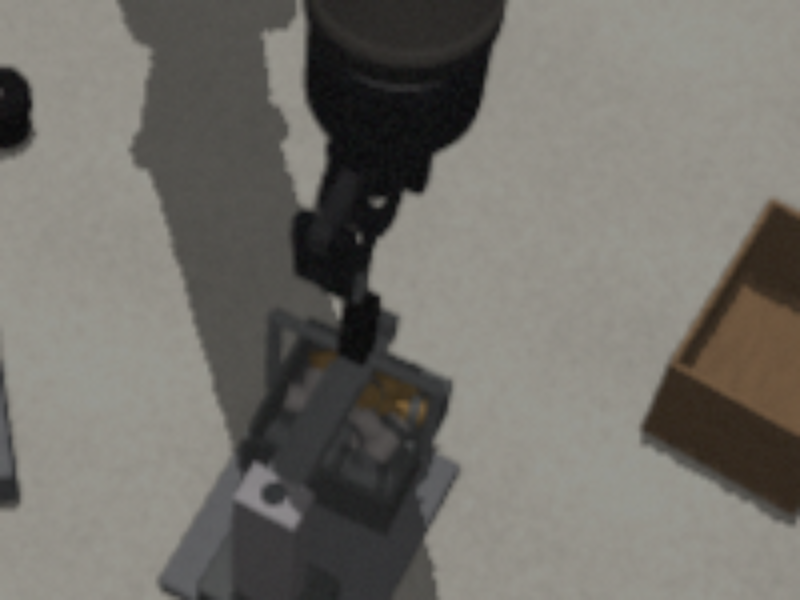

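View pics/w6.png

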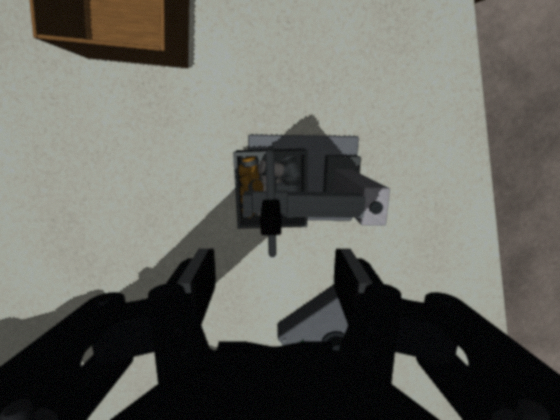

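The basket hangs by its bar and is released. Next is a close look at the shaft.

```bash
python3 -c "
from h import *
plan((.655,-.2,.20),-10)
"
```

```text
now [0.6443 0.1262 0.2745] jaw -16.17 t 9.2 gap 0.06 F [-0.  -0.  -0.4] j [ 0.06  0.46 -0.49  1.53  0.23  1.21 -0.75] tilt 0.15
shift [ 7.44 10.09 31.04] turn -6.2 rows 8.028543255980448 0.8613876170620272
```

servo_tool --pt "0 1.2 3.8 -2 1" --pt "0 2.4 7.6 -4 1" --pt "0 3.6 11.4 -6.2 1" --pt "0 4.8 15.2 -6.2 1" --pt "1 6 19 -6.2 1" --pt "2.5 7.2 22.8 -6.2 1" --pt "4 8.4 26.6 -6.2 1" --pt "6 9.6 30 -6.2 1" --pt "7.4 10.1 31 -6.2 1" --pt "7.4 10.1 31 -6.2 1"

```text
clock: 10.03
ee_pos: [0.6506, -0.2059, 0.193]
ee_rot: [1.336, 1.123, -1.349]
force: [-0.5, 0.0, -0.8]
finger_gap: 0.0854
```

servo_tool --pt "0 0 0 0 1" --pt "0 0 0 0 1"

```text
clock: 10.2
ee_pos: [0.6547, -0.1975, 0.1991]
ee_rot: [1.336, 1.125, -1.334]
force: [0.2, 0.7, -0.4]
finger_gap: 0.0852
```

```bash
python3 -c "
from h import *
wrist('w7')
plan((.655,-.2,.20),-10)
im=cv2.imread('pics/w7.png');cv2.imwrite('pics/w7c.png',cv2.resize(im[90:240,190:390],None,fx=4,fy=4,interpolation=cv2.INTER_CUBIC))
"
```

```text
w7 298.8597260566383 [ 0.66487728 -0.13210084  0.34224127]
now [ 0.6552 -0.1971  0.1998] jaw -9.78 t 10.25 gap 0.0853 F [-0.9  0.9  0.5] j [ 0.49  0.55 -0.42  1.54  0.24  1.1  -0.16] tilt 0.1
shift [-0.02  0.03  0.29] turn 0.2 rows 0.07008180865227226 0.030621391784136552
```

View pics/w7.png

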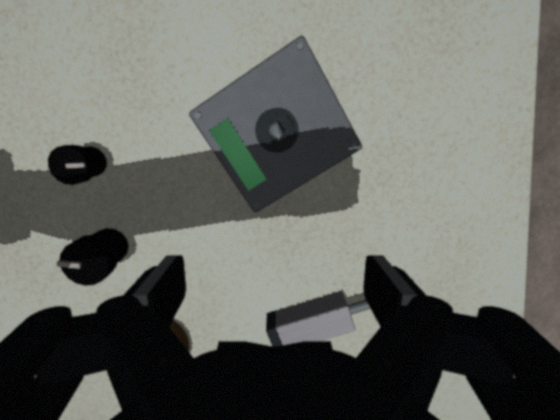

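View pics/w7c.png

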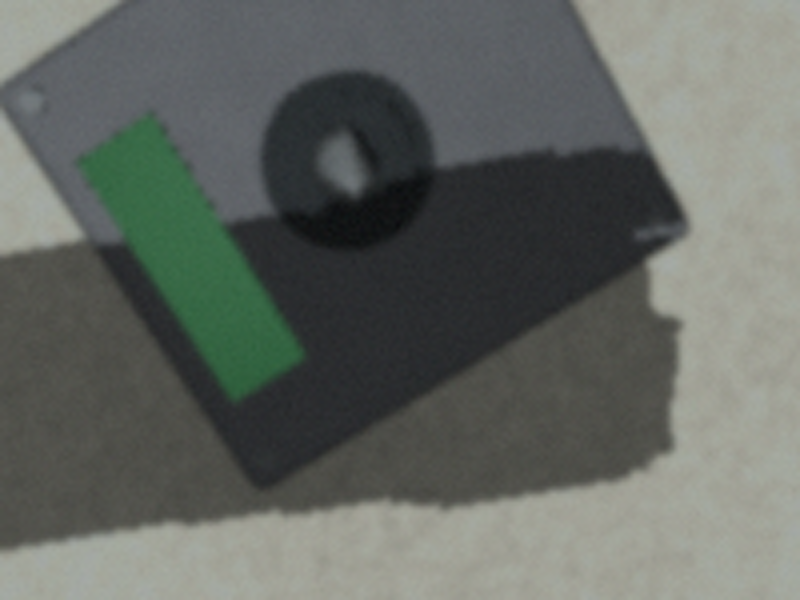

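```bash
python3 -c "
from h import *
im=cv2.imread('pics/w7.png');a=cv2.resize(im[105:155,250:305],None,fx=11,fy=11,interpolation=cv2.INTER_CUBIC).astype(float)
a=np.clip((a/255)**.6*255*1.3,0,255);
im=cv2.imread('pics/top0.png');b=cv2.resize(im[157:187,318:348],(550,550),interpolation=cv2.INTER_CUBIC).astype(float);b=np.clip((b/255)**.6*255*1.3,0,255)
cv2.imwrite('pics/w7d.png',a);cv2.imwrite('pics/t0d.png',b)
"
```

```text
[ WARN:0@0.467] global loadsave.cpp:1063 imwrite_ Unsupported depth image for selected encoder is fallbacked to CV_8U.
```

View pics/w7d.png

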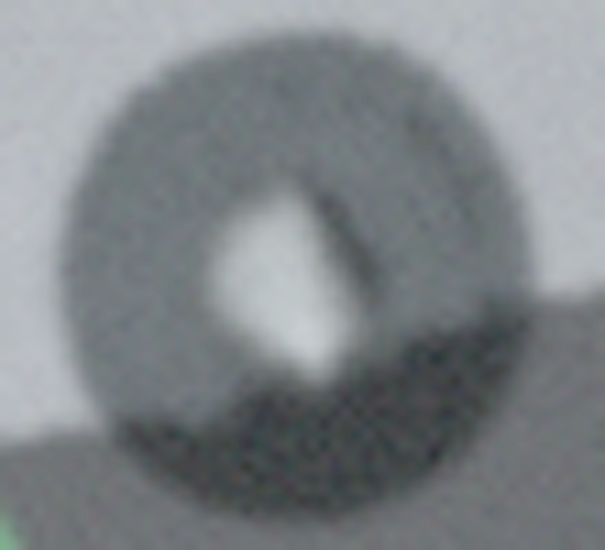

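View pics/t0d.png

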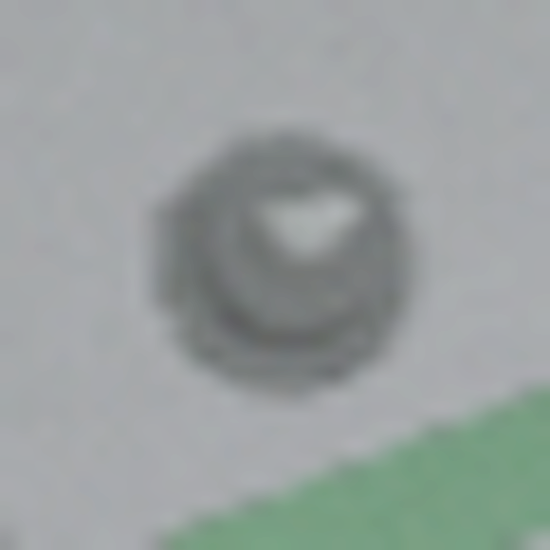

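The flat seems to face about +x, but the hand's shadow falls across the shaft. I'll move toward the base so the shaft is lit, with the knob in view too.

```bash
python3 -c "
from h import *
plan((.545,-.2,.14),-10)
"
```

```text
now [ 0.6552 -0.1971  0.1998] jaw -9.78 t 10.25 gap 0.0853 F [-0.9  0.9  0.5] j [ 0.49  0.55 -0.42  1.54  0.24  1.1  -0.16] tilt 0.1
shift [  5.97 -10.81   2.17] turn 0.2 rows 3.0071802759428907 0.030621391784136552
```

servo_tool --pt "1 -3 0.5 0 1" --pt "2.5 -6 1 0 1" --pt "4.5 -9 1.6 0 1" --pt "6 -10.8 2.2 0 1" --pt "6 -10.8 2.2 0 1" --pt "6 -10.8 2.2 0 1" --pt "6 -10.8 2.2 0 1" --pt "6 -10.8 2.2 0 1"

```text
clock: 10.92
ee_pos: [0.5466, -0.2018, 0.1408]
ee_rot: [1.336, 1.12, -1.332]
force: [-0.1, 0.0, -0.7]
finger_gap: 0.0853
```

```bash
python3 -c "
from h import *
wrist('w8')
plan((.545,-.2,.14),-10)
"
```

```text
w8 298.8597260566383 [ 0.55623835 -0.13617052  0.28384298]
now [ 0.5463 -0.202   0.1405] jaw -9.87 t 10.97 gap 0.0851 F [-0.6  0.5  0.3] j [ 0.58  0.46 -0.43  1.84  0.24  0.88 -0.14] tilt 0.17
shift [ 0.05 -0.17 -0.18] turn 0.1 rows 0.060017029788626795 0.018246568221295504
```

View pics/w8.png

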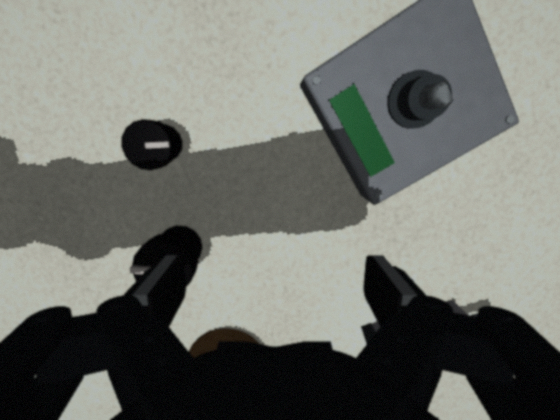

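```bash
python3 -c "
from h import *
im=cv2.imread('pics/w8.png');a=cv2.resize(im[55:145,370:480],None,fx=7,fy=6.5,interpolation=cv2.INTER_CUBIC)
a=cv2.resize(im[60:140,375:475],None,fx=7,fy=7,interpolation=cv2.INTER_CUBIC).astype(float)
a=np.clip((a/255)**.6*255*1.2,0,255).astype('uint8');cv2.imwrite('pics/w8c.png',a)
b=cv2.resize(im[105:185,105:205],None,fx=7,fy=7,interpolation=cv2.INTER_CUBIC).astype(float);b=np.clip((b/255)**.6*255*1.2,0,255).astype('uint8');cv2.imwrite('pics/w8k.png',b)
"
```

```text
(no output)
```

View pics/w8c.png

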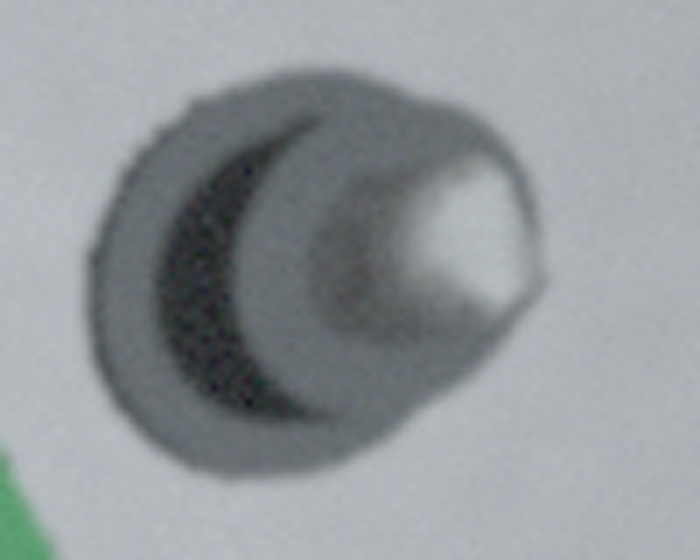

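View pics/w8k.png

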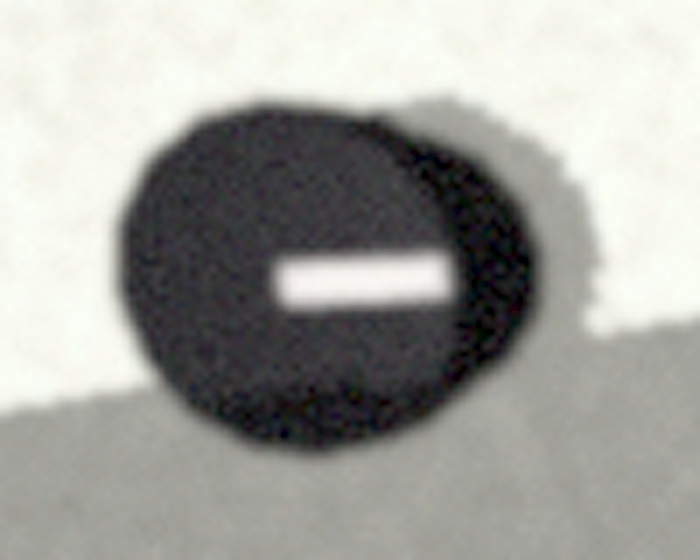

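Run:
```python
from h import *
for n,(x0,y0,x1,y1),th in(("w8",(420,70,465,120),(105,115,125,140)),("w7",(260,110,300,150),(90,105,120,140)),("top",(320,160,346,184),(90,100,110))):
    c=cam(n);g=cv2.cvtColor(c["img"],cv2.COLOR_RGB2GRAY)[y0:y1,x0:x1]
    k=8;G=cv2.GaussianBlur(cv2.resize(g,None,fx=k,fy=k,interpolation=cv2.INTER_CUBIC),(0,0),3)
    print(n,g.max(),np.percentile(g,[10,50,90]))
    for t in th:
        cs,_=cv2.findContours((G>t).astype("uint8"),cv2.RETR_EXTERNAL,cv2.CHAIN_APPROX_NONE)
        H,W=G.shape
        cs=[q for q in cs if q[:,0,0].min()>2 and q[:,0,1].min()>2 and q[:,0,0].max()<W-3 and q[:,0,1].max()<H-3]
        if not cs: print(t,"none");continue
        q=max(cs,key=cv2.contourArea)[:,0]
        W_=np.array([onz(c,((p[0]+.5)/k-.5+x0,(p[1]+.5)/k-.5+y0),.084)[:2] for p in q])*1000
        ap=cv2.approxPolyDP(W_.astype(np.float32)[:,None],1.0,True)[:,0]
        print(t,"area",cv2.contourArea(W_.astype(np.float32)).round(0),"poly",ap.round(1).tolist())
        cc=np.roll(ap,-1,0)-ap
        print("   edges",[(round(float(np.hypot(*e)),1),round(float(np.degrees(np.arctan2(e[1],e[0])))%180,0)) for e in cc])
```

```text
w8 112 [ 38.  84. 105.]Traceback (most recent call last):
  File "<stdin>", line 14, in <module>
AttributeError: 'float' object has no attribute 'round'
```

```bash
cat > seg.py <<'E'
from h import *
for n,(x0,y0,x1,y1),th in(("w8",(425,75,455,112),(70,78,86,94)),("w7",(262,115,294,148),(60,75,90,105)),("top",(322,160,346,182),(70,78,86,94))):
    c=cam(n);g=cv2.cvtColor(c["img"],cv2.COLOR_RGB2GRAY)[y0:y1,x0:x1]
    k=8;G=cv2.GaussianBlur(cv2.resize(g,None,fx=k,fy=k,interpolation=cv2.INTER_CUBIC),(0,0),3)
    print(n,g.max(),np.percentile(g,[10,50,90]))
    H,W=G.shape
    for t in th:
        nl,L,st,ce=cv2.connectedComponentsWithStats((G>t).astype("uint8"))
        i=L[np.unravel_index(np.argmax(G[H//6:-H//6,W//6:-W//6]),G[H//6:-H//6,W//6:-W//6].shape)[0]+H//6, np.unravel_index(np.argmax(G[H//6:-H//6,W//6:-W//6]),G[H//6:-H//6,W//6:-W//6].shape)[1]+W//6]
        cs,_=cv2.findContours((L==i).astype("uint8"),cv2.RETR_EXTERNAL,cv2.CHAIN_APPROX_NONE)
        q=cs[0][:,0]
        W_=np.array([onz(c,((p[0]+.5)/k-.5+x0,(p[1]+.5)/k-.5+y0),.084)[:2] for p in q])*1000
        ap=cv2.approxPolyDP(W_.astype(np.float32)[:,None],1.0,True)[:,0]
        cc=np.roll(ap,-1,0)-ap
        print(t,"area",round(cv2.contourArea(W_.astype(np.float32))),"poly",[tuple(map(lambda v:round(float(v),1),p)) for p in ap])
        print("   edges",[(round(float(np.hypot(*e)),1),round(float(np.degrees(np.arctan2(e[1],e[0])))%180)) for e in cc])
E
python3 seg.py
```

```text
w8 112 [ 37.  61. 105.]
70 area 177 poly [(663.3, -122.7), (668.0, -127.6), (669.8, -134.0), (664.8, -127.7), (659.8, -130.3), (659.2, -135.4), (666.0, -140.7), (669.3, -139.9), (665.1, -145.0), (671.7, -146.1), (672.0, -124.2)]
   edges [(6.9, 134), (6.6, 105), (8.1, 128), (5.7, 28), (5.1, 84), (8.6, 142), (3.4, 14), (6.6, 51), (6.7, 170), (22.0, 89), (8.8, 170)]
78 area 156 poly [(663.8, -122.8), (669.2, -129.2), (670.1, -134.7), (668.8, -134.9), (667.2, -129.5), (664.9, -128.1), (660.1, -131.0), (659.7, -135.0), (666.1, -140.3), (669.8, -137.6), (670.2, -139.5), (665.4, -145.0), (671.7, -146.1), (672.0, -124.2)]
   edges [(8.4, 129), (5.6, 99), (1.3, 11), (5.7, 106), (2.7, 149), (5.6, 31), (4.1, 84), (8.3, 140), (4.6, 37), (1.9, 103), (7.4, 49), (6.4, 170), (22.0, 89), (8.3, 170)]
86 area 68 poly [(665.2, -128.5), (661.9, -129.7), (660.1, -134.3), (666.6, -140.1), (668.5, -138.9), (667.1, -129.8)]
   edges [(3.6, 20), (4.9, 69), (8.7, 138), (2.2, 30), (9.3, 99), (2.3, 148)]
94 area 55 poly [(665.4, -128.9), (662.3, -130.1), (660.8, -134.1), (666.9, -139.7), (668.2, -138.7), (667.8
[... 791 characters left out ...]
), (3.6, 133), (5.7, 107)]
top 88 [47. 82. 84.]
70 area 61 poly [(669.3, -142.4), (670.4, -138.1), (669.2, -132.7), (666.6, -130.9), (663.4, -133.4), (662.7, -136.3)]
   edges [(4.4, 76), (5.5, 102), (3.1, 145), (4.1, 38), (3.0, 76), (9.0, 137)]
78 area 30 poly [(669.0, -141.4), (669.7, -139.2), (667.0, -132.4), (664.5, -134.2), (664.1, -136.7)]
   edges [(2.3, 72), (7.3, 111), (3.1, 35), (2.5, 82), (6.7, 136)]
86 area 4388 poly [(693.0, -98.9), (629.1, -99.0), (629.9, -167.5), (693.8, -167.7)]
   edges [(63.9, 0), (68.4, 91), (63.9, 180), (68.8, 91)]
94 area 4388 poly [(693.0, -98.9), (629.1, -99.0), (629.9, -167.5), (693.8, -167.7)]
   edges [(63.9, 0), (68.4, 91), (63.9, 180), (68.8, 91)]
```

```bash
cat > ax.py <<'E'
from h import *
def proj(c,p):
    Rm=c["rotation"] if np.asarray(c["rotation"]).ndim==2 else R.from_rotvec(c["rotation"]).as_matrix()
    q=c["K"]@(Rm.T@(np.array(p)-c["position"]));return q[:2]/q[2]
# collar centre: edge points cast on z=.044, circle fit
def fit(P):
    P=np.array(P);A=np.c_[2*P,np.ones(len(P))];s=np.linalg.lstsq(A,(P**2).sum(1),rcond=None)[0];return s[:2],np.sqrt(s[2]+s[:2]@s[:2])
c8=cam("w8");c7=cam("w7")
f8=lambda x,y:(375+(x+.5)/7-.5,60+(y+.5)/7-.5)
f7=lambda x,y:(250+(x+.5)/11-.5,105+(y+.5)/11-.5)
print("w8 collar",fit([onz(c8,f8(*p),.044)[:2]*1000 for p in[(320,68),(230,90),(130,165),(92,270),(110,380),(180,455),(250,478),(330,460)]]))
print("w7 collar",fit([onz(c7,f7(*p),.044)[:2]*1000 for p in[(290,30),(180,72),(85,180),(65,290),(110,410),(180,480),(280,520),(400,495),(500,390),(535,270),(500,150),(420,65)]]))
print("w8 shoulder",fit([onz(c8,f8(*p),.064)[:2]*1000 for p in[(232,290),(240,210),(270,155),(262,375),(320,420)]]))
E
python3 ax.py
```

```text
w8 collar (array([ 665.38604311, -134.09215203]), np.float64(20.65733710429568))
w7 collar (array([ 666.77708047, -134.34560381]), np.float64(20.488986043123752))
w8 shoulder (array([ 668.08798327, -134.06891573]), np.float64(16.884779137031448))
```

```bash
cat > edge.py <<'E'
from h import *
for n,rows,x0,x1,z in(("w8",range(84,102),438,458,.084),("w7",range(122,138),270,292,.084)):
    c=cam(n);g=cv2.GaussianBlur(cv2.cvtColor(c["img"],cv2.COLOR_RGB2GRAY).astype(float),(0,0),.7)
    pts=[]
    for r in rows:
        d=np.diff(g[r,x0:x1]);i=int(np.argmin(d))
        s=0 if i in(0,len(d)-1) else .5*(d[i-1]-d[i+1])/(d[i-1]-2*d[i]+d[i+1])
        P=onz(c,(x0+i+.5+s,r),z)[:2]*1000;pts.append(P);print(n,r,round(x0+i+.5+s,2),round(d[i],1),P.round(1))
    np.save(n+"e.npy",pts)
E
python3 edge.py
```

```text
w8 84 446.23 -9.4 [ 666.9 -128.8]
w8 85 446.84 -12.6 [ 667.2 -129.4]
w8 86 447.17 -15.7 [ 667.4 -130.1]
w8 87 447.34 -16.0 [ 667.5 -130.7]
w8 88 447.61 -15.4 [ 667.7 -131.3]
w8 89 448.11 -15.2 [ 668.  -131.9]
w8 90 448.38 -14.7 [ 668.1 -132.5]
w8 91 448.54 -13.5 [ 668.2 -133.2]
w8 92 448.76 -10.7 [ 668.4 -133.8]
w8 93 448.74 -9.4 [ 668.3 -134.4]
w8 94 448.51 -9.3 [ 668.2 -134.9]
w8 95 448.47 -7.9 [ 668.1 -135.5]
w8 96 448.38 -7.3 [ 668.1 -136.1]
w8 97 448.68 -7.5 [ 668.3 -136.8]
w8 98 448.67 -7.8 [ 668.2 -137.3]
w8 99 448.88 -8.3 [ 668.4 -138. ]
w8 100 449.0 -9.5 [ 668.4 -138.6]
w8 101 448.36 -9.9 [ 668.  -139.1]
w7 122 277.05 -8.0 [ 667.8 -127.8]
w7 123 277.52 -13.9 [ 668.  -128.7]
w7 124 277.81 -16.4 [ 668.1 -129.5]
w7 125 278.18 -17.2 [ 668.3 -130.3]
w7 126 278.45 -17.9 [ 668.4 -131.2]
w7 127 278.65 -18.7 [ 668.4 -132. ]
w7 128 278.74 -17.7 [ 668.3 -132.8]
w7 129 279.19 -15.2 [ 668.6 -133.6]
w7 130 280.13 -14.2 [ 669.2 -134.6]
w7 131 280.48 -14.5 [ 669.4 -135.4]
w7 132 280.53 -13.4 [ 669.3 -136.2]
w7 133 280.72 -14.0 [ 669.3 -137.1]
w7 134 280.72 -14.6 [ 669.2 -137.9]
w7 135 280.4 -15.9 [ 668.8 -138.6]
w7 136 280.04 -16.6 [ 668.3 -139.4]
w7 137 279.94 -16.4 [ 668.1 -140.2]
```

Axis ≈ (0.666,-0.134) and the flat faces about +x at 8–17°. I'll take one closer look to narrow the angle.

```bash
python3 -c "
from h import *
plan((.59,-.212,.075),-10)
"
```

```text
now [ 0.5463 -0.202   0.1405] jaw -9.87 t 10.97 gap 0.0851 F [-0.6  0.5  0.3] j [ 0.58  0.46 -0.43  1.84  0.24  0.88 -0.14] tilt 0.17
shift [6.57 4.45 0.23] turn 0.1 rows 1.9032230236419982 0.018246568221295504
```

servo_tool --pt "2 2 0.1 0 1" --pt "4.5 4 0.2 0 1" --pt "6.5 4.4 0.2 0 1" --pt "6.5 4.4 0.2 0 1" --pt "6.5 4.4 0.2 0 1" --pt "6.5 4.4 0.2 0 1"

```text
clock: 11.47
ee_pos: [0.5879, -0.2122, 0.0754]
ee_rot: [1.336, 1.121, -1.335]
force: [0.3, -0.3, 0.2]
finger_gap: 0.0855
```

```bash
python3 -c "
from h import *
wrist('w9')
plan((.59,-.21,.075),-10)
im=cv2.imread('pics/w9.png');a=cv2.resize(im[0:150,330:530],None,fx=4,fy=4,interpolation=cv2.INTER_CUBIC).astype(float)
a=np.clip((a/255)**.6*255*1.2,0,255).astype('uint8');cv2.imwrite('pics/w9c.png',a)
"
```

```text
w9 298.8597260566383 [ 0.59799135 -0.14656847  0.21848045]
now [ 0.588  -0.2124  0.0759] jaw -9.95 t 11.52 gap 0.0852 F [-0.1  0.1  0.3] j [ 0.53  0.6  -0.39  1.78  0.3   0.81 -0.18] tilt 0.12
shift [ 0.09  0.15 -0.27] turn 0.1 rows 0.07750936342363894 0.006994643819788499
```

View pics/w9c.png

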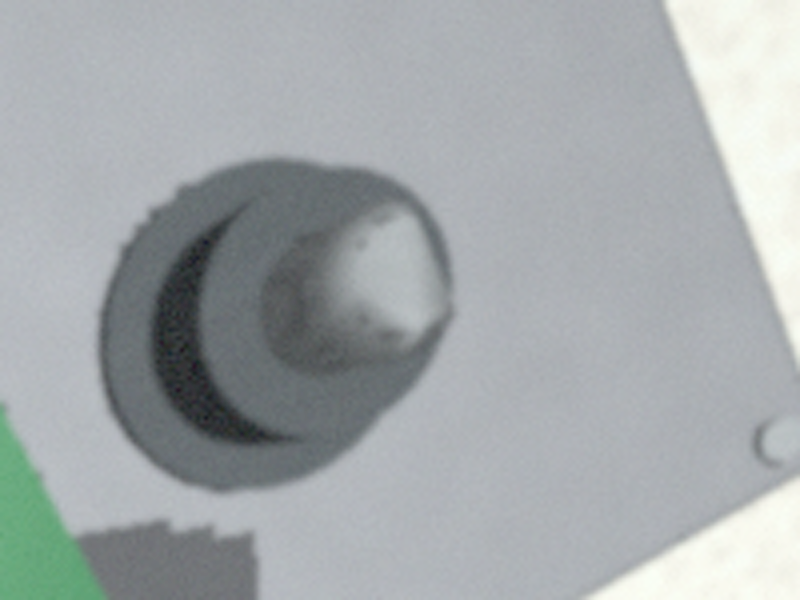

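Run:
```python
from h import *
c=cam("w9");f=lambda x,y:(330+(x+.5)/4-.5,(y+.5)/4-.5)
a,b=onz(c,f(408,205),.084)*1e3,onz(c,f(445,303),.084)*1e3;d=a-b;print(a,b,np.hypot(*d[:2]),np.degrees(np.arctan2(d[1],d[0]))-90)
g=cv2.GaussianBlur(cv2.cvtColor(c["img"],cv2.COLOR_RGB2GRAY).astype(float),(0,0),.7)
P=[]
for r in range(49,88):
    x0,x1=425,446;s=g[r,x0:x1];d=np.diff(s);i=int(np.argmin(d))
    q=onz(c,(x0+i+.5,r),.084)[:2]*1e3;P.append(q);print(r,x0+i+.5,round(d[i],1),q.round(1)) if r%2 else 0
im=cv2.imread('pics/w9.png');a=cv2.resize(im[40:95,385:450],None,fx=10,fy=10,interpolation=cv2.INTER_CUBIC).astype(float)
a=np.clip((a/255)**.7*255*1.5,0,255).astype('uint8');cv2.imwrite('pics/w9d.png',a)
```

```text
[ 666.46356478 -127.97664521   84.        ] [ 669.93528621 -137.94303842   84.        ] 10.553759667726954 19.205414660594727
49 428.5 -1.2 [ 665.2 -127.1]
51 431.5 -5.2 [ 666.4 -128. ]
53 433.5 -10.2 [ 667.2 -128.9]
55 434.5 -16.2 [ 667.6 -129.7]
57 434.5 -15.9 [ 667.5 -130.5]
59 435.5 -15.1 [ 667.9 -131.3]
61 436.5 -15.5 [ 668.3 -132.1]
63 437.5 -14.9 [ 668.7 -133. ]
65 437.5 -12.8 [ 668.7 -133.7]
67 438.5 -11.6 [ 669.1 -134.5]
69 439.5 -10.3 [ 669.4 -135.4]
71 439.5 -7.8 [ 669.4 -136.2]
73 436.5 -5.7 [ 668.2 -136.7]
75 436.5 -5.8 [ 668.1 -137.5]
77 439.5 -7.2 [ 669.4 -138.5]
79 437.5 -10.1 [ 668.5 -139.1]
81 436.5 -13.8 [ 668.1 -139.8]
83 435.5 -12.9 [ 667.6 -140.5]
85 434.5 -8.1 [ 667.2 -141.2]
87 432.5 -4.4 [ 666.4 -141.9]
```

View pics/w9d.png

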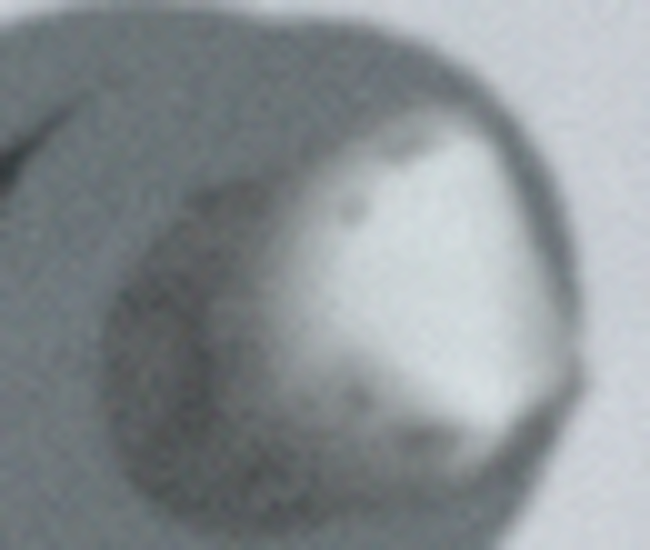

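The closer view shows the D clearly: its flat edge runs crop (480,115) to (575,345), so the normal is ≈ 17° and the axis ≈ (0.666,-0.134). Now I'll measure the knob.

Run:
```python
from h import *
from ax import fit
c=cam("w8");f=lambda x,y:(105+(x+.5)/7-.5,105+(y+.5)/7-.5)
a,b=onz(c,f(276,285),.047)*1e3,onz(c,f(452,275),.047)*1e3;d=b-a;print("ptr",a,b,np.hypot(*d[:2]),np.degrees(np.arctan2(d[1],d[0])))
print("top",fit([onz(c,f(*p),.044)[:2]*1e3 for p in[(120,260),(145,180),(200,122),(270,104),(350,112),(150,360),(215,425),(300,447),(380,432)]]))
t=cam("top");g=lambda x,y:((x+.5)/5-.5+220,(y+.5)/5-.5+210)
print("topcam ptr",[onz(t,g(*p),.047)[:2]*1e3 for p in[(565,160),(570,133)]])
im=c["img"];m=(im.min(2)>150)[140:152,140:175].astype("uint8");ys,xs=np.nonzero((im[138:154,138:176].min(2)>120));
P=np.array([onz(c,(x+138,y+138),.047)[:2]*1e3 for x,y in zip(xs,ys)]);u,s,v=np.linalg.svd(P-P.mean(0));print(len(P),P.mean(0),np.degrees(np.arctan2(v[0,1],v[0,0])))
```

```text
w8 collar (array([ 665.38604311, -134.09215203]), np.float64(20.65733710429568))
w7 collar (array([ 666.77708047, -134.34560381]), np.float64(20.488986043123752))
w8 shoulder (array([ 668.08798327, -134.06891573]), np.float64(16.884779137031448))
ptr [ 455.20481474 -132.28219669   47.        ] [ 474.67264857 -134.54649456   47.        ] 19.599071372193247 -6.634246068173075
top (array([ 456.04634493, -131.97867731]), np.float64(19.11255763986549))
topcam ptr [array([ 459.20888514, -134.4003754 ]), array([ 474.90919537, -137.31137185])]
115 [ 464.77683852 -133.41630197] 173.98506162713153
```

Knob centre ≈ (0.4565,-0.132), pointer at -6.5°. It needs +23.5° of yaw.

```bash
python3 -c "
from h import *
plan((.4565,-.132,.12),-6.5)
"
```

```text
now [ 0.588  -0.2124  0.0759] jaw -9.95 t 11.52 gap 0.0852 F [-0.1  0.1  0.3] j [ 0.53  0.6  -0.39  1.78  0.3   0.81 -0.18] tilt 0.12
shift [ -4.45 -14.34  -5.65] turn -3.4 rows 3.845716170978864 0.4818321718226696
```

servo_tool --pt "-2.5 -1 0 -1 1" --pt "-4.5 -3.5 -1 -2 1" --pt "-4.5 -7 -2.5 -3.4 1" --pt "-4.5 -10.5 -4 -3.4 1" --pt "-4.5 -14.3 -5.6 -3.4 1" --pt "-4.5 -14.3 -5.6 -3.4 1" --pt "-4.5 -14.3 -5.6 -3.4 1" --pt "-4.5 -14.3 -5.6 -3.4 1" --pt "-4.5 -14.3 -5.6 -3.4 1"

```text
clock: 12.27
ee_pos: [0.458, -0.1334, 0.1205]
ee_rot: [1.295, 1.149, -1.292]
force: [-0.1, -0.3, -0.8]
finger_gap: 0.0852
```

```bash
python3 -c "
from h import *
plan((.4565,-.132,.018),-6.5)
wrist('w10')
"
```

```text
now [ 0.458  -0.1334  0.1205] jaw -6.62 t 12.27 gap 0.0852 F [-0.1 -0.3 -0.8] j [ 0.56  0.34 -0.48  2.1   0.23  0.75 -0.18] tilt 0.19
shift [10.25 -0.2  -0.13] turn -0.1 rows 2.457536851082628 0.016687722444015805
w10 298.8597260566383 [ 0.4640018  -0.06713154  0.26349059]
```

View pics/w10.png

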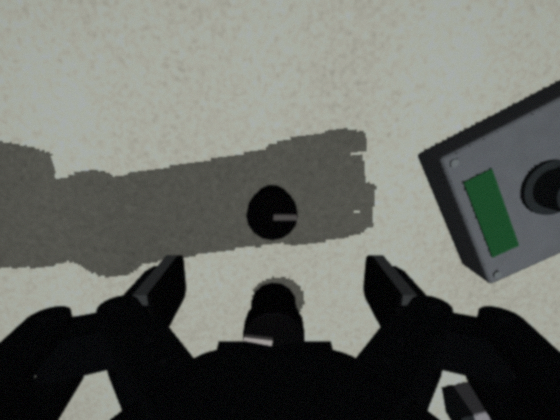

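Run:
```python
from h import *
c=cam("w10");im=c["img"]
m=(cv2.cvtColor(im,cv2.COLOR_RGB2GRAY)[180:245,240:305]<32).astype("uint8")
q=max(cv2.findContours(m,0,1)[0],key=cv2.contourArea);(x,y),r=cv2.minEnclosingCircle(q);print(x+240,y+180,r,cv2.boundingRect(q))
print(onz(c,(x+240,y+180),.044),onz(c,(x+240,y+180),.035))
ys,xs=np.nonzero(im[208:224,270:304].min(2)>75);P=np.array([onz(c,(a+270,b+208),.047)[:2] for a,b in zip(xs,ys)]);u,s,v=np.linalg.svd(P-P.mean(0));print(len(P),P.mean(0),np.degrees(np.arctan(v[0,1]/v[0,0])))
```

```text
271.5 212.0882339477539 26.661792755126953 (7, 6, 50, 53)
[ 0.45543671 -0.12909015  0.044     ] [ 0.45508551 -0.1316307   0.035     ]
64 [ 0.47726678 -0.13439388] 80.54303338916064
```

servo_tool --pt "3 -0.2 -0.2 0 1" --pt "6 -0.2 -0.2 0 1" --pt "8.5 -0.2 -0.2 0 1" --pt "10.2 -0.2 -0.2 0 1" --pt "10.2 -0.2 -0.2 0 1" --pt "10.2 -0.2 -0.2 0 1" --pt "10.2 -0.2 -0.2 0 0.7" --pt "10.2 -0.2 -0.2 0 0.5" --pt "10.2 -0.2 -0.2 0 0.3" --pt "10.2 -0.2 -0.2 0 0" --force 50

```text
clock: 13.15
ee_pos: [0.4552, -0.1307, 0.0183]
ee_rot: [1.294, 1.151, -1.292]
force: [-4.8, 0.7, 34.8]
finger_gap: 0.0386
```

servo_tool --pt "0 0 0 0 0" --pt "0 0 0 0 0" --pt "0 0 0 0 0" --pt "0 0 0 0 0"

```text
clock: 13.48
ee_pos: [0.4553, -0.1307, 0.0185]
ee_rot: [1.294, 1.151, -1.292]
force: [-0.4, -0.3, 8.2]
finger_gap: 0.0385
```

servo_tool --pt "-1.5 0 0 0 0" --pt "-4 0 0 0 0" --pt "-7 0 0 0 0" --pt "-10 0 0 0 0" --pt "-12 0 0 0 0" --pt "-12 0 0 0 0" --pt "-12 0 0 0 0"

```text
clock: 14.07
ee_pos: [0.455, -0.1308, 0.1385]
ee_rot: [1.294, 1.149, -1.292]
force: [-0.7, -0.4, -1.5]
finger_gap: 0.0389
```

```bash
python3 -c "
from h import *
plan((.655,-.131,.15),17)
wrist('w11')
"
```

```text
now [ 0.455  -0.1308  0.1385] jaw -6.59 t 14.07 gap 0.0389 F [-0.7 -0.4 -1.5] j [ 0.58  0.31 -0.5   2.09  0.21  0.79 -0.17] tilt 0.19
shift [-1.09 19.87 -2.27] turn -23.6 rows 4.803999557514766 3.2950211546803856
w11 298.8597260566383 [ 0.46097731 -0.064422    0.2814937 ]
```

View pics/w11.png

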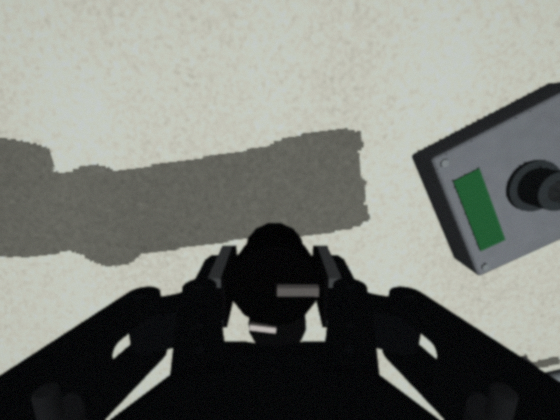

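Run:
```python
from h import *
from scipy.spatial.transform import Rotation as R
c=cam("w11");im=c["img"];o=observe();M=R.from_rotvec(o["ee_rot"]).as_matrix()
T=lambda p:(M.T@(p-o["ee_pos"])*1e3).round(1)
zt=o["ee_pos"][2]+.0285
ys,xs=np.nonzero(im[280:302,270:325].min(2)>50);print(xs.min()+270,xs.max()+270,ys.min()+280,ys.max()+280)
P=np.array([T(onz(c,(x+270,y+280),zt))[1:] for x,y in zip(xs,ys)]);u,s,v=np.linalg.svd(P-P.mean(0),full_matrices=False);print(len(P),"mean tool yz",P.mean(0),P.min(0),P.max(0),"ang",np.degrees(np.arctan(v[0,1]/v[0,0])))
a=cv2.resize(im[210:350,200:350,::-1],None,fx=4,fy=4,interpolation=cv2.INTER_CUBIC).astype(float);cv2.imwrite("pics/w11c.png",np.clip((a/255)**.45*255,0,255).astype("uint8"))
```

```text
277 318 285 301
482 mean tool yz [9.80726141 1.97717842] [ 0.9 -0.8] [18.8  7.1] ang 0.7792760468987516
```

View pics/w11c.png

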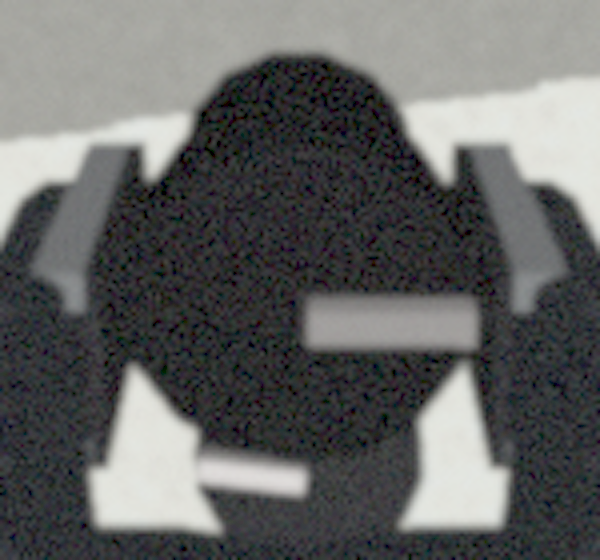

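```bash
python3 -c "
from h import *
plan((.666,-.1333,.125),17)
"
```

```text
now [ 0.4541 -0.1306  0.1373] jaw -6.59 t 14.12 gap 0.0383 F [-0.  -0.2 -1.2] j [ 0.58  0.31 -0.5   2.09  0.21  0.79 -0.17] tilt 0.04
shift [ 1.24 21.08 -2.17] turn -23.6 rows 5.091375211846674 3.2945446160568044
```

servo_tool --pt "0 3 -0.3 -4 0" --pt "0 6.5 -0.7 -8 0" --pt "0 10 -1.1 -12 0" --pt "0 13.5 -1.4 -16 0" --pt "0 17 -1.8 -20 0" --pt "0.5 19.8 -2.1 -23.6 0" --pt "1.2 21 -2.2 -23.6 0" --pt "1.2 21 -2.2 -23.6 0" --pt "1.2 21 -2.2 -23.6 0" --pt "1.2 21 -2.2 -23.6 0"

```text
clock: 14.95
ee_pos: [0.6639, -0.1324, 0.1239]
ee_rot: [0.986, 1.338, -0.989]
force: [-0.1, -0.8, 0.4]
finger_gap: 0.0385
```

```bash
python3 -c "
from h import *
plan((.666,-.1333,.1025),17)
wrist('w12')
c=capture('scene');np.savez('s60.npz',**c);cv2.imwrite('pics/s6.png',cv2.resize(c['img'][190:300,150:300,::-1],None,fx=5,fy=5,interpolation=cv2.INTER_CUBIC))
"
```

```text
now [ 0.6639 -0.1324  0.1239] jaw 17.04 t 14.95 gap 0.0385 F [-0.1 -0.8  0.4] j [ 0.46  0.64 -0.52  1.61  0.37  0.99  0.12] tilt 0.18
shift [2.14 0.19 0.15] turn 0.0 rows 0.5151905977830278 0.005317322824210966
w12 298.8597260566383 [ 0.64341959 -0.06876215  0.26699412]
```

View pics/s6.png

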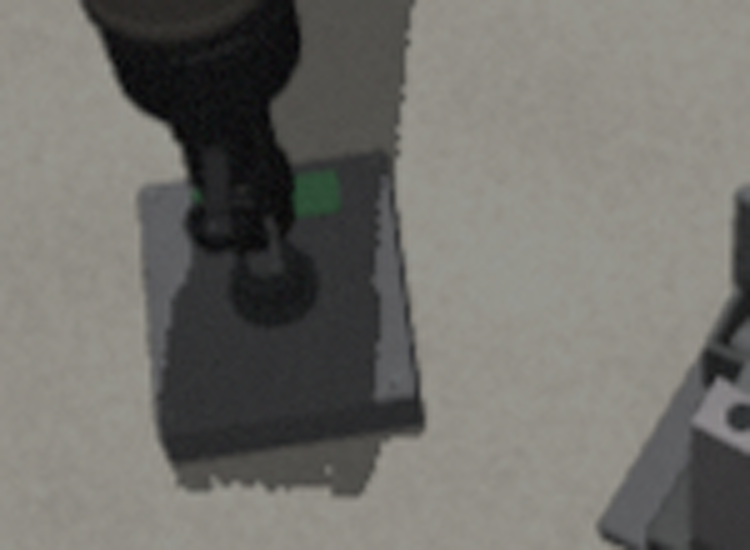

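View pics/w12.png

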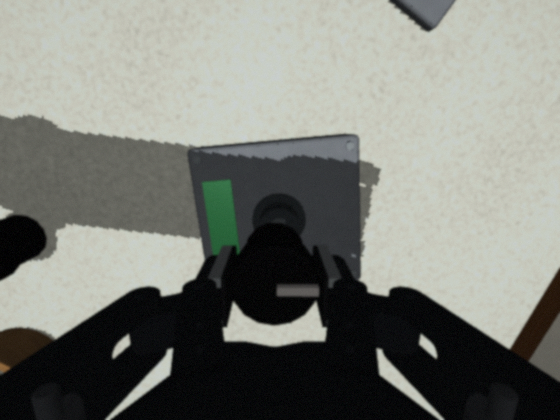

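Run:
```python
from h import *
c=cam("w12")
print(onz(c,(278.5,219.5),.044), np.linalg.norm(onz(c,(252,219),.044)-onz(c,(305,219),.044)))
im=c["img"];a=cv2.resize(im[180:260,230:330,::-1],None,fx=7,fy=7,interpolation=cv2.INTER_CUBIC).astype(float);cv2.imwrite("pics/w12c.png",np.clip((a/255)**.5*255*1.2,0,255).astype("uint8"))
```

```text
[ 0.66626637 -0.1340828   0.044     ] 0.04135687143817777
```

View pics/w12c.png

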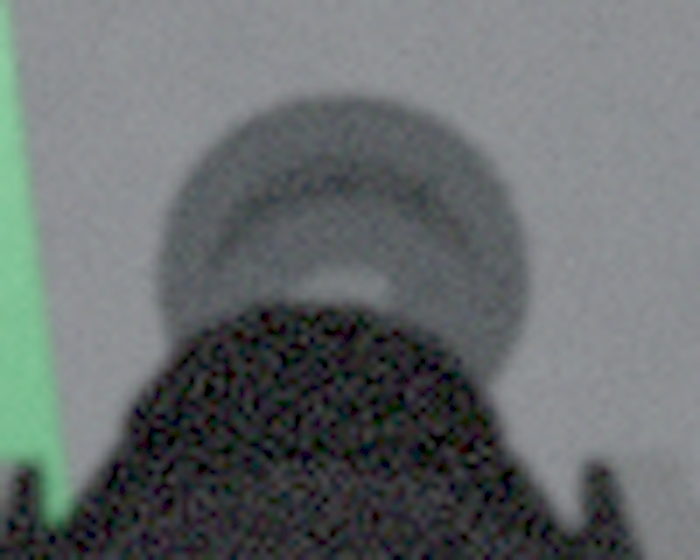

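The collar centre in this view is (0.6663,-0.1341), which agrees. I'll align and descend in small steps, watching the force.

servo_tool --pt "0 0.2 0.15 0 0" --pt "0.5 0.2 0.15 0 0" --pt "1 0.2 0.15 0 0" --pt "1.5 0.2 0.15 0 0" --pt "1.9 0.2 0.15 0 0" --pt "1.9 0.2 0.15 0 0" --pt "1.9 0.2 0.15 0 0"

```text
clock: 15.63
ee_pos: [0.6675, -0.1333, 0.1057]
ee_rot: [0.987, 1.336, -0.988]
force: [0.9, -0.6, 0.3]
finger_gap: 0.0386
```

servo_tool --pt "0.2 0 0 0 0" --pt "0.4 0 0 0 0" --pt "0.6 0 0 0 0" --pt "0.6 0 0 0 0"

```text
clock: 15.97
ee_pos: [0.6676, -0.1334, 0.0998]
ee_rot: [0.987, 1.336, -0.988]
force: [0.4, -0.4, -1.2]
finger_gap: 0.0383
```

```bash
python3 -c "
from h import *
plan((.666,-.1333,.0825),17)
"
```

```text
now [ 0.6676 -0.1334  0.0998] jaw 17.03 t 15.97 gap 0.0383 F [ 0.4 -0.4 -1.2] j [ 0.45  0.67 -0.51  1.62  0.38  0.95  0.11] tilt 0.03
shift [ 1.73 -0.15 -0.06] turn 0.0 rows 0.41699076827929127 0.00455049880525396
```

servo_tool --pt "0 -0.1 0 0 0" --pt "0.2 -0.1 0 0 0" --pt "0.4 -0.1 0 0 0" --pt "0.6 -0.1 0 0 0" --pt "0.6 -0.1 0 0 0"

```text
clock: 16.38
ee_pos: [0.6666, -0.1337, 0.0937]
ee_rot: [0.987, 1.336, -0.988]
force: [-0.1, 0.3, -0.8]
finger_gap: 0.0385
```

servo_tool --pt "0.2 0 0 0 0" --pt "0.4 0 0 0 0" --pt "0.6 0 0 0 0" --pt "0.8 0 0 0 0" --pt "0.8 0 0 0 0"

```text
clock: 16.8
ee_pos: [0.6666, -0.1336, 0.0857]
ee_rot: [0.987, 1.336, -0.988]
force: [0.3, 0.1, -1.0]
finger_gap: 0.0383
```

servo_tool --pt "0.2 0 0 0 0" --pt "0.3 0 0 0 0" --pt "0.4 0 0 0 0" --pt "0.4 0 0 0 0"

```text
clock: 17.13
ee_pos: [0.6669, -0.1336, 0.0824]
ee_rot: [0.987, 1.335, -0.988]
force: [-0.9, 0.8, 2.0]
finger_gap: 0.0384
```

Contact is at the expected height, so the knob is home. Pressing now.

servo_tool --pt "0 0 0 0 0" --pt "0.1 0 0 0 0" --pt "0.2 0 0 0 0" --pt "0.3 0 0 0 0" --pt "0.4 0 0 0 0" --pt "0.4 0 0 0 0" --pt "0.4 0 0 0 0" --force 80

```text
clock: 17.72
ee_pos: [0.6669, -0.1337, 0.0785]
ee_rot: [0.987, 1.335, -0.988]
force: [-2.3, 1.0, 5.0]
finger_gap: 0.0378
```

servo_tool --pt "0.1 0 0 0 0" --pt "0.2 0 0 0 0" --pt "0.3 0 0 0 0" --pt "0.3 0 0 0 0" --pt "0.3 0 0 0 0"

```text
clock: 18.13
ee_pos: [0.667, -0.1337, 0.0767]
ee_rot: [0.987, 1.335, -0.988]
force: [-6.3, 0.3, 13.3]
finger_gap: 0.0378
```

servo_tool --pt "0.05 -0.05 0 0 0" --pt "0.1 -0.1 0 0 0" --pt "0.1 -0.1 0 0 0" --pt "0.1 -0.1 0 0 0" --pt "0.1 -0.1 0 0 0"

```text
clock: 18.55
ee_pos: [0.6669, -0.1338, 0.0766]
ee_rot: [0.988, 1.333, -0.986]
force: [-5.1, 0.6, 16.6]
finger_gap: 0.0377
```

```bash
python3 -c "
from h import *
plan((.666,-.1333,.0765),17)
wrist('w13')
c=capture('scene');cv2.imwrite('pics/s7.png',cv2.resize(c['img'][190:310,150:350,::-1],None,fx=4,fy=4,interpolation=cv2.INTER_CUBIC))
plan((.666,-.1333,.0765),17)
"
```

```text
now [ 0.6669 -0.1338  0.0766] jaw 17.03 t 18.55 gap 0.0377 F [-5.1  0.6 16.6] j [ 0.45  0.7  -0.5   1.63  0.4   0.91  0.09] tilt 0.13
shift [ 0.01 -0.08 -0.07] turn 0.0 rows 0.025211000569259987 0.004783884877532586
w13 298.8597260566383 [ 0.64575502 -0.07000188  0.21960296]
now [ 0.667  -0.1338  0.0767] jaw 17.03 t 18.65 gap 0.0378 F [-5.   1.1 15.5] j [ 0.45  0.7  -0.5   1.63  0.4   0.91  0.09] tilt 0.13
shift [ 0.02 -0.08 -0.07] turn 0.0 rows 0.026224122557835225 0.004662695701663598
```

View pics/s7.png

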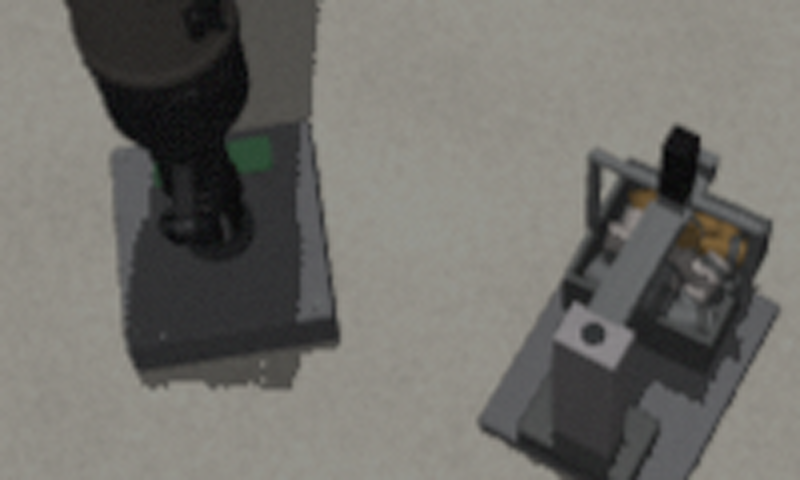

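View pics/w13.png

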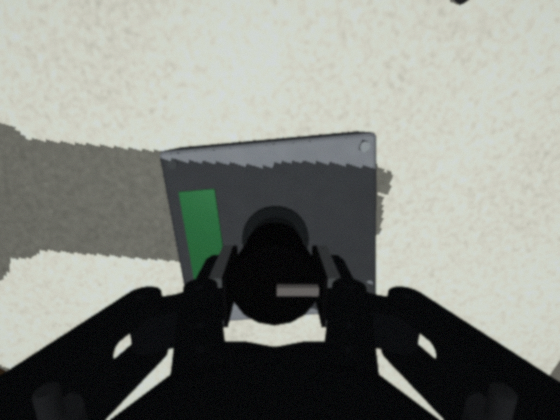

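The basket hangs upright in the hook. The knob is home with its pointer at row 291 as before, so it has not slipped, and the plunger is at its hard stop. Extra push raised the force without further travel. Handing in.

```bash
python3 -c "
from h import *
print(workorder.hand_in());o=observe();print(o['clock'],o['ee_pos'],o['force'])"
```

```text
the job is handed in; nothing more can be done
None
the job is handed in; nothing more can be done
```

The job is handed in at about 18.7 s of the 64 s allowed, with the basket hung and the knob held pressed down. The hand-in gives no verdict, so what follows rests on my own last checks.

- **Basket:** I hung it by its bar in the hook trough and let go. The last scene picture shows it level, with the bar in the trough and the gripper clear of it.
- **Knob:** I took the smaller black knob, turned it about 23.5° to the shaft's flat, and slid it home without resistance. Contact came at the expected height (tool point at 0.0824 m).
- **Press:** The tool moved down about 5.7 mm and stopped at 0.0767 m. Pushing harder raised the force from about 13 to 16 N with no more travel, so it is at the hard stop, and the gripper still holds it.
- **Bystanders:** I never touched the carton, tape roll, air cylinder or the larger knob.

**Checks that disagreed or were not clean:**
- The stand's foot plate looked about 10 mm off the stand's origin, so I worked from the hook itself.
- My readings of the flat's angle ranged from 8° to 21°; I used 17°.
- A sideways force of about 5 N remained in the final hold.

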